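# Put the stray stock away with its own kind

## Robot

A 6-joint arm with a two-finger parallel gripper is mounted at the origin on the work surface. World frame = base frame: x ahead of the robot, y to its left, z up, the work surface at z = 0. Lengths are in m, angles in rad, forces in N, time in s.
With the tool pointing down it reaches from about 0.35 to 0.975 m from the base axis. Payload 4.9 kg.
Tool frame: the origin (TCP) lies midway between the tips of the shut fingers; the grasp point (between the pads) lies 19 mm behind it; z points along the fingers, x is the direction in which the jaws open and shut, and the axes are right-handed (so a half turn about z gives the same grasp; the last joint's range is limited). The gripper opens to 85 mm and grips with 20 to 120 N. Pads are 22 mm wide; open, the fingers measure 114 mm over their backs; the gripper's body (76 mm by 85 mm) begins 54 mm behind the grasp point. The pads swing forward as they close: fully open they stand 13 mm farther back than shut.
Start: joints at [1.128, 0.053, 1.613, -0, 1.476, -0.119], TCP at [0.199, 0.593, 0.231] pointing down, gripper open.
Joint ranges: [-3.01, 3.01], [-1.01, 2.22], [0.06, 2.58], [-1.02, 4.17], [0.09, 2.62], [-3.14, 3.14]. Speed limits (rad/s): [2.57, 2.57, 3.14, 3.14, 3.14, 3.14].

## Interface

Orientations are given as a rotation vector (axis times angle).
In Python, from station import ctrl gives the robot as it stands.
- The arm moves only by the tool step_arm, never from a script. Its argument "increments" is text: rows parted by semicolons, each of 6 numbers parted by spaces: the shift along the tool's x, y, z as a fraction of full scale, then the turn, a rotation vector about the tool's x, y, z as a fraction of full scale. In form: x y z rx ry rz; .... A call has 1 to 12 rows; each row shifts and turns the commanded pose from where the row before left it, along the tool's axes as they then stand; what a row does not reach is not made up. Full scale, the value 1, is 0.025 m for a shift and 0.1 rad for a turn. A row lasts 1/12 s, in which the tool goes at most 41.7 mm and 7.16 degrees, less where a joint would pass 70% of its speed; a pose out of reach is approached as far as the arm can. A call with a number of a shift or a turn outside -1 to 1 is refused whole. A call with a gripper value outside its range is refused whole. "fingers" is the opening, from -1 (shut) to 1 (fully open), so that 0 is half open, set as the call begins (left out, the last holds). The fingers move at their own pace and stop on an object; "newtons" is the grip in N (left out, the last holds). Time passes only in rows, so rows that do not move let the fingers close. It gives the time, the measured TCP pose, the force and the opening at its end, in the units of the state.
- ctrl.get_obs(): the state, without advancing time (a new reading comes with each control period).
- ctrl.get_image(name): name is "scene" or "top"; returns a dict with "pixels" (420x560x3 uint8, red, green, blue), "intrinsics" (3x3 intrinsics, pixels), "eye" and "orientation" of the camera in the world. Camera axes: x right, y down, z forward; pixel columns grow to the right and rows downward; lengths in m; the calibration is good to about 2 mm. A picture is of the moment at which its call begins. There is no depth.
- ctrl.finish_job(): hands the job in, once; it reports no verdict.
The state is a dict: "t": time; "q": joint angles; "dq": joint speeds; "effort": joint torques, N m; "tool_pos": TCP position; "tool_rot": TCP orientation; "contact_force": force on the tool from outside, world axes, zero at the start; "wrist_torque": the same for the moment, N m; "opening": finger opening in m.
Only numpy, scipy, OpenCV 4.12 (cv2) and the standard library are available. Lean on these libraries where they do the work, as an engineer would, in place of code of your own. Each camera call takes 0.05 s, during which the arm holds its last target.

## Task

Put the three stray goods away with their own kind: stand the lying white flask up on the table and let go of it, then take it again and set it upright on the free floor of the cardboard carton that holds the other flasks; lay the two card packets, flat as they lie now, in the free part of the grey tray that holds the other packets. Set things down, do not drop them, and leave the other things on the table where they are.

Things in the scene. Friction and masses are not known exactly. Their poses are not given: they have to be found in the camera images.
- flask_center (a point): centre of the white square plastic flask lying on its side, 140 mm long, about 200 g. Its x runs from base to cap: body 44 x 44 mm from x = -70 mm (flat base) to +30, short shoulder, round cap 28 mm across from +40 to +70. Lying, this point is 22 mm over the table; standing, 70. Centre of mass near x = -12 mm. The cap points roughly away from the robot at first
- packet_a_center (a point): plain tan card packet with a paper band, 130 mm along its x, 50 wide (y), 40 high (z), about 120 g, lying flat on the table; this point is its centre, 20 mm up; z is up
- packet_b_center (a point): plain tan card packet with a paper band, 130 mm along its x, 50 wide (y), 40 high (z), about 120 g, lying flat on the table; this point is its centre, 20 mm up; z is up
- carton: brown cardboard carton, open at the top, fixed: outside 250 mm along its x, 150 along y, 100 high, walls and floor 5; origin under its middle, z up. Two standing flasks 140 mm high fill its -x end (nearest the robot) up to x = -63 mm; the rest, x = -63 to +120 and y = -70 to +70, is free
- tray: low grey plastic tray, open at the top, fixed: outside 300 mm along its x, 170 along y, 60 high, walls and floor 5; origin under its middle, z up. Two packets, one on the other (85 mm high), lie across its -x end (nearest the robot) up to x = -90 mm; the rest, x = -90 to +145 and y = -80 to +80, is free: room for two packets side by side, each along the tray's y
- lolly: wrapped round lollipop lying flat (a bystander): red and white disc 64 mm across and 15 mm high, origin under its middle; its 3 mm radius stick reaches 113 mm from there along its own -x
- tape_roll: roll of brown packing tape lying flat (a bystander): 100 mm across, 48 mm high, origin under its middle
- stapler: black desk stapler (a bystander): 135 mm along its x, 36 wide, 46 high, origin under its middle
There are look-alikes about, which are no part of the job. Leave any purple look-alike of the part that bears packet_a_center alone.

How it is judged:
On the way:
1. the flask stands upright on the table, outside the containers, let go of (angle between flask_center's own x axis and vertical below 0.1 rad and height (world z) of flask_center between 0.062 and 0.078 m and contact force between flask and the fingers below 0.05 N and linear speed of flask below 0.03 m/s and (x of flask_center in the frame of carton above 0.135 m or x of flask_center in the frame of carton below -0.135 m or y of flask_center in the frame of carton above 0.085 m or y of flask_center in the frame of carton below -0.085 m) and (x of flask_center in the frame of tray above 0.16 m or x of flask_center in the frame of tray below -0.16 m or y of flask_center in the frame of tray above 0.095 m or y of flask_center in the frame of tray below -0.095 m)), for 0.2 s.
At the end, for the whole second after the job is handed in: The flask stands upright (within 0.12 rad) on the floor of the carton, in its free part; both packets lie flat (within 0.12 rad) inside the free part of the tray, on its floor or one on the other; all three are at rest. On the way the flask has stood on the table, let go of (x of flask_center in the frame of carton between -0.045 and 0.105 m and y of flask_center in the frame of carton between -0.055 and 0.055 m and angle between flask_center's own x axis and vertical below 0.12 rad and z of flask_center in the frame of carton between 0.065 and 0.085 m and linear speed of each of flask, packet_a, packet_b below 0.03 m/s and x of packet_a_center in the frame of tray between -0.075 and 0.13 m and y of packet_a_center in the frame of tray between -0.065 and 0.065 m and angle between each of packet_a_center, packet_b_center's own z axis and vertical below 0.12 rad and z of each of packet_a_center, packet_b_center in the frame of tray below 0.075 m and x of packet_b_center in the frame of tray between -0.075 and 0.13 m and y of packet_b_center in the frame of tray between -0.065 and 0.065 m); the robot touches nothing.
It fails at once if the flask or a packet is dropped (falls freely from more than about 3 cm) or flung ((linear speed of flask above 0.8 m/s and contact force between flask and the fingers below 0.05 N) or (linear speed of packet_a above 0.8 m/s and contact force between packet_a and the fingers below 0.05 N) or (linear speed of packet_b above 0.8 m/s and contact force between packet_b and the fingers below 0.05 N)).
It fails at once if a bystander is shifted by more than 3 cm (distance of any of lolly, tape_roll, stapler from where it was at the start of the episode above 0.03 m).
It also fails if it takes over 72 s, if anything falls off the work surface, if the arm or the gripper's body presses on something with over 40 N, if the wrist force passes 120 N, or if a joint passes its speed limit or range.

## Working session

There is one attempt and no reset: what is moved stays moved. The work goes in short steps, Python scripts to look and compute and a tool call to move; the robot and the scene stay as the last step left them, time stands still between calls to the robot, and variables do not carry over. Pictures are saved under pics/ and viewed, and the job is handed in when it is done.

Besides the shell and the picture viewer there is one more tool, called after "Request:" as name(argument=value, ...) on one line, values as JSON. step_arm: Moves the arm, as the interface text tells. Shift numbers are shares of 0.025 m and turn numbers shares of 0.1 rad, none past 1 either way. Its arguments: {"type":"object","properties":{"increments":{"type":"string"},"fingers":{"type":"number"},"newtons":{"type":"number"}},"required":["increments"]}

```bash
ls; mkdir -p pics; python3 - <<'E'
from station import ctrl
import cv2,numpy as np
print(ctrl.get_obs())
for n in("scene","top"):
    d=ctrl.get_image(n); cv2.imwrite(f"pics/{n}0.png",d["pixels"][:,:,::-1]); print(n,d["intrinsics"],d["eye"],d["orientation"])
    np.savez(f"{n}0.npz",**d)
E
```

```text
pics
{'t': 0.0, 'q': array([ 1.12802912e+00,  5.33187248e-02,  1.61431462e+00, -4.09043312e-06,
        1.47599084e+00, -1.19027968e-01]), 'dq': array([-1.56659270e-04, -9.98789616e-05,  4.11924285e-04,  4.93012400e-04,
        1.64916133e-04,  1.06541945e-04]), 'effort': array([-2.11911254e-03, -3.93704474e+01, -3.70159328e+01, -3.19015207e-04,
        7.24654034e-03,  1.00346713e-05]), 'tool_pos': array([0.19856687, 0.59195445, 0.23007434]), 'tool_rot': array([ 2.54961631,  1.83381076, -0.00278959]), 'contact_force': array([ 0.45005946, -0.04881318,  0.64718118]), 'wrist_torque': array([ 0.00858327, -0.02310866, -0.00461354]), 'opening': 0.08532027317291287}
scene [[513.47105972   0.         271.44407907]
 [  0.         513.47105972 204.03466664]
 [  0.           0.           1.        ]] [ 1.04581468 -0.57162209  0.98221402] [-2.25603474 -0.96145535  0.38973204]
top [[517.35711581   0.         285.43044515]
 [  0.         517.35711581 215.63844401]
 [  0.           0.           1.        ]] [ 0.21011262 -0.01842856  1.60207916] [-2.14209393  2.14617121 -0.15208391]
```

View pics/scene0.png

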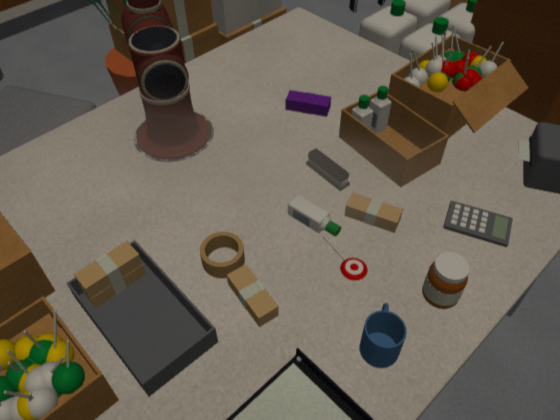

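View pics/top0.png

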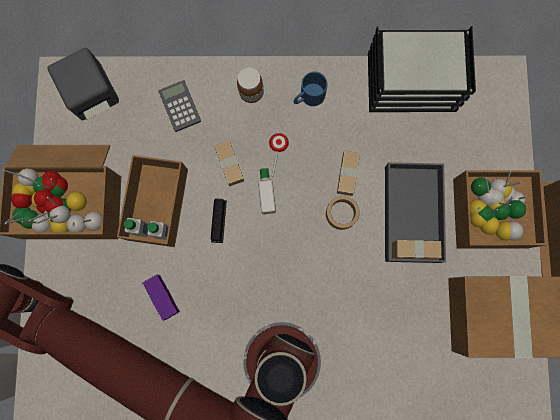

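The top view has +x up and +y left.
- **Tan packets:** lying at top (229,163) and (349,172). The purple box at (160,297) is the look-alike to leave alone, and the pair at (418,248) is already in the tray.
- **White flask:** lying at (266,190), with its green cap at (265,174).
- **Carton with flasks:** (155,200). The boxes at (60,200) and (500,210) hold lollies.
- **Tray:** (415,213).

I'll confirm these in an enlarged crop and measure them.

```bash
cat > h.py <<'E'
import numpy as np, cv2
from scipy.spatial.transform import Rotation as R
def ray(d,uv):
    uv=np.atleast_2d(np.asarray(uv,float)); K=d["intrinsics"]
    v=np.c_[uv,np.ones(len(uv))]@np.linalg.inv(K).T
    return np.array(d["eye"]), v@R.from_rotvec(d["orientation"]).as_matrix().T
def plane(d,uv,z):
    e,v=ray(d,uv); return e+v*((z-e[2])/v[:,2])[:,None]
def proj(d,P):
    P=np.atleast_2d(P); c=(P-np.array(d["eye"]))@R.from_rotvec(d["orientation"]).as_matrix()
    c=c@np.array(d["intrinsics"]).T; return c[:,:2]/c[:,2:]
def get(n,tag):
    from station import ctrl
    d=ctrl.get_image(n); cv2.imwrite(f"pics/{n}{tag}.png",d["pixels"][:,:,::-1]); np.savez(f"{n}{tag}.npz",**d); return d
def load(n,tag): return dict(np.load(f"{n}{tag}.npz"))
def crop(d,name,u0,v0,u1,v1,s):
    im=d["pixels"][v0:v1,u0:u1,::-1]; cv2.imwrite(f"pics/{name}.png",cv2.resize(im,None,fx=s,fy=s,interpolation=cv2.INTER_CUBIC))
E
python3 - <<'E'
from h import *
d=load("top","0")
crop(d,"c1",190,120,390,250,4)
im=d["pixels"].astype(int)
for n,(u,v) in dict(fl=(266,195),fl2=(266,205),cap=(265,174),pa=(225,150),paB=(229,163),pb=(351,158),band=(347,172),table=(300,260),tape=(331,205),wall=(130,190),tray=(415,200)).items(): print(n,im[v,u])
E
```

```text
fl [178 173 164]
fl2 [183 177 169]
cap [29 94 44]
pa [163 136 105]
paB [150 152 138]
pb [163 140 105]
band [156 155 141]
table [145 138 128]
tape [149 124  92]
wall [48 35 19]
tray [82 80 81]
```

View pics/c1.png

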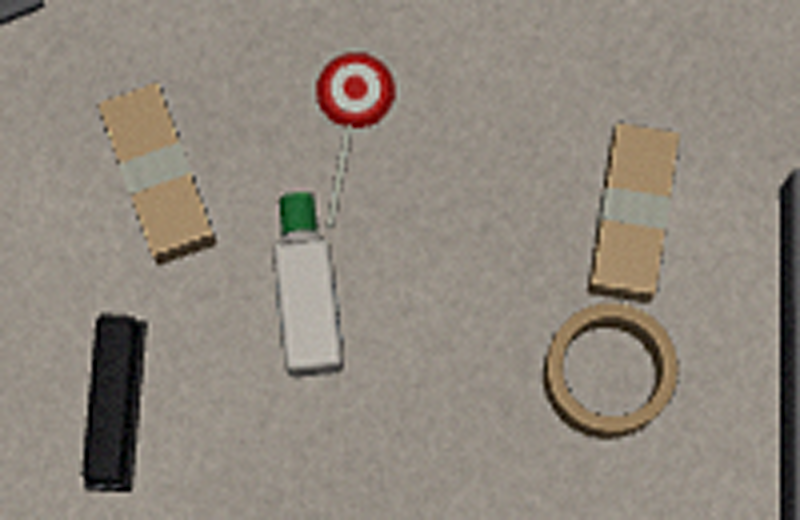

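The crop confirms both tan packets with pale bands, at about (229,163) and (349,172), and the white flask with its green cap at (266,190). A lolly stick ends right beside the cap, at about (273,176). Next come the numbers.

```bash
python3 - <<'E'
from h import *
d=load("top","0"); im=d["pixels"].astype(int); Rr,G,B=im[...,0],im[...,1],im[...,2]
tan=((Rr-B)>42)&(Rr>120)
def win(m,u0,v0,u1,v1):
    k=np.zeros_like(m); k[v0:v1,u0:u1]=m[v0:v1,u0:u1]; return k
def rect(m,z,name):
    ys,xs=np.nonzero(m); P=plane(d,np.c_[xs,ys],z)[:,:2].astype(np.float32)*1000
    r=cv2.minAreaRect(P); b=cv2.boxPoints(r); 
    e=sorted([(np.linalg.norm(b[1]-b[0]),b[1]-b[0]),(np.linalg.norm(b[2]-b[1]),b[2]-b[1])],key=lambda t:-t[0])
    ax=e[0][1]; a=np.degrees(np.arctan2(ax[1],ax[0])); a=(a+90)%180-90
    print(name,"c",np.round(r[0],1),"size",round(e[0][0],1),round(e[1][0],1),"ang",round(a,1),"n",m.sum(), "mean",P.mean(0).round(1))
rect(win(tan,205,135,250,190),.04,"pA")
rect(win(tan,330,145,370,194),.04,"pB")
br=(Rr>160)&(abs(Rr-B)<25)&(Rr-B>5)
fm=win(br,255,178,280,218); 
n,l,s,c=cv2.connectedComponentsWithStats(fm.astype(np.uint8)); i=1+np.argmax(s[1:,4]); rect(l==i,.044,"flaskbody")
gr=(G-Rr>25); rect(win(gr,255,160,280,182),.034,"cap")
red=(Rr-G>50); rect(win(red,265,130,295,155),.015,"lolly")
dark=(Rr<60); rect(win(dark,205,190,230,245),.04,"stapler")
rect(win(tan|((Rr-B)>25),322,194,365,232),.048,"tape")
crop(d,"c2",110,145,200,255,5); crop(d,"c3",375,150,460,270,5)
E
```

```text
pA c [608.6 164.2] size 127.9 48.2 ang 20.1 n 491 mean [608.  163.9]
pB c [ 575.8 -208. ] size 128.2 48.6 ang -9.7 n 507 mean [ 575.5 -207.8]
flaskbody c [501.1  46.1] size 95.2 38.1 ang 6.4 n 374 mean [500.3  45.9]
cap c [575.2  53.7] size 28.6 24.8 ang 0.3 n 75 mean [574.9  54. ]
lolly c [677.7   9.8] size 59.3 57.0 ang -44.3 n 198 mean [677.8   9.4]
stapler c [424.9 192.8] size 133.3 38.3 ang -4.1 n 538 mean [424.8 192.8]
tape c [ 450.  -185.4] size 101.4 99.8 ang -64.8 n 409 mean [ 449.6 -186. ]
```

View pics/c2.png

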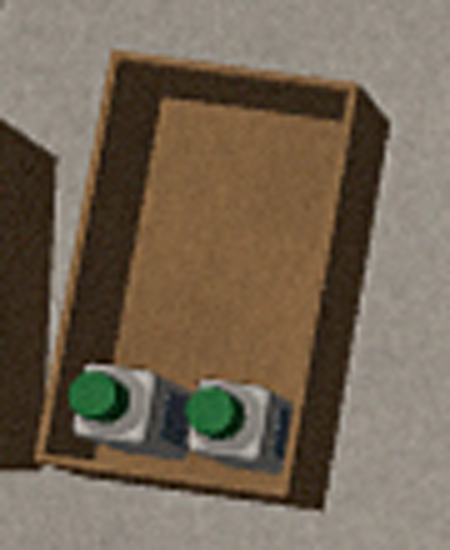

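View pics/c3.png

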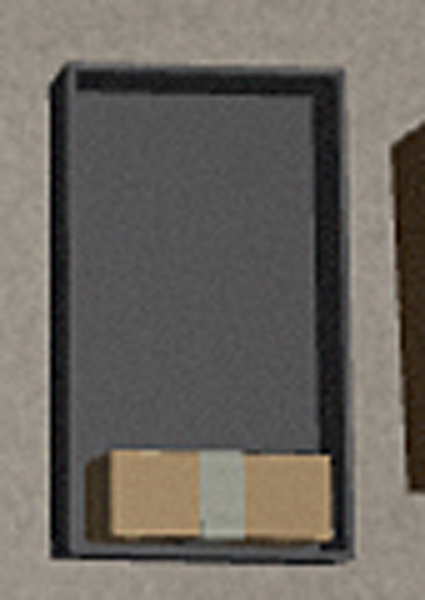

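```bash
python3 - <<'E'
from h import *
d=load("top","0")
for n,c,z in(("carton",[(132.4,155.2),(181.4,162),(168.3,244.2),(117.6,237)],.1),("tray",[(389,163.4),(444,163.8),(445,261),(388.7,260.5)],.06)):
    P=plane(d,np.array(c)-.5*0,z)[:,:2]*1000; print(n,P.round(1).tolist(),"c",P.mean(0).round(1),"sides",[round(float(np.linalg.norm(P[i]-P[(i+1)%4])),1) for i in range(4)])
    for a,b in((3,0),(2,1)):
        v=P[b]-P[a]; print(np.degrees(np.arctan2(v[1],v[0])).round(1))
# flask floor: carton floor corners check
c=[(160,97),(345,122),(297,400),(118,365)]
print(plane(d,[(110+u/5,145+v/5) for u,v in c],.005)[:,:2].round(3).tolist())
# packet in tray top corners
c=[(110,450),(330,455),(330,540),(110,540)]
print(plane(d,[(375+u/5,150+v/5) for u,v in c],.085)[:,:2].round(3).tolist())
E
```

```text
carton [[613.7, 444.3], [592.5, 297.1], [346.8, 328.6], [368.2, 477.4]] c [480.3 386.9] sides [148.7, 247.7, 150.4, 247.8]
-7.7
-7.3
tray [[596.6, -329.4], [594.9, -497.1], [298.8, -486.5], [300.6, -319.4]] c [ 447.7 -408.1] sides [167.8, 296.3, 167.1, 296.2]
-1.9
-2.1
[[0.609, 0.442], [0.593, 0.324], [0.415, 0.349], [0.438, 0.461]]
[[0.359, -0.341], [0.356, -0.47], [0.306, -0.468], [0.306, -0.339]]
```

```bash
cat >> h.py <<'E'
def plan(target_xyz,dpsi_deg=0,n=None,obs=None,rotvec_target=None):
    """rows (tool axes, units 0.025/0.1) going straight from the present pose; turn about tool z, or to a rotvec target"""
    if obs is None:
        from station import ctrl; obs=ctrl.get_obs()
    p=np.array(obs["tool_pos"]); M=R.from_rotvec(obs["tool_rot"])
    Mt=R.from_rotvec([0,0,np.radians(dpsi_deg)])*M if rotvec_target is None else R.from_rotvec(rotvec_target)
    d=np.array(target_xyz)-p; w=(M.inv()*Mt).as_rotvec()
    nn=int(np.ceil(max(np.linalg.norm(d)/.0235,np.linalg.norm(w)/.097,1)))
    n=n or nn; out=[]
    for i in range(n):
        s=M.inv().apply(d/n)/.025; t=w/n/.1; out.append(np.r_[s,t]); M=M*R.from_rotvec(w/n)
    print("n",n,"; ".join(" ".join("%.2f"%(x+0) if abs(x)>=.005 else "0" for x in r) for r in out))
def psi(obs):
    m=R.from_rotvec(obs["tool_rot"]).as_matrix(); return np.degrees(np.arctan2(m[1,0],m[0,0])), m[:,2]
E
python3 - <<'E'
from h import *
plan([0.609,0.164,0.14],110.1-71.5,n=26)
E
```

```text
n 26 -0.42 0.81 0.14 0 0 -0.26; -0.44 0.80 0.14 0 0 -0.26; -0.46 0.79 0.14 0 0 -0.26; -0.48 0.77 0.14 0 0 -0.26; -0.50 0.76 0.14 0 0 -0.26; -0.52 0.75 0.14 0 0 -0.26; -0.54 0.73 0.14 0 0 -0.26; -0.56 0.72 0.14 0 0 -0.26; -0.58 0.70 0.14 0 0 -0.26; -0.60 0.69 0.14 0 0 -0.26; -0.62 0.67 0.14 0 0 -0.26; -0.63 0.66 0.14 0 0 -0.26; -0.65 0.64 0.14 0 0 -0.26; -0.67 0.62 0.14 0 0 -0.26; -0.68 0.61 0.14 0 0 -0.26; -0.70 0.59 0.14 0 0 -0.26; -0.71 0.57 0.14 0 0 -0.26; -0.73 0.55 0.14 0 0 -0.26; -0.74 0.53 0.14 0 0 -0.26; -0.75 0.51 0.14 0 0 -0.26; -0.77 0.49 0.14 0 0 -0.26; -0.78 0.47 0.14 0 0 -0.26; -0.79 0.45 0.14 0 0 -0.26; -0.80 0.43 0.14 0 0 -0.26; -0.81 0.41 0.14 0 0 -0.26; -0.82 0.39 0.14 0 0 -0.26
```

Request:
step_arm(increments="-0.42 0.81 0.14 0 0 -0.26; -0.44 0.80 0.14 0 0 -0.26; -0.46 0.79 0.14 0 0 -0.26; -0.48 0.77 0.14 0 0 -0.26; -0.50 0.76 0.14 0 0 -0.26; -0.52 0.75 0.14 0 0 -0.26; -0.54 0.73 0.14 0 0 -0.26; -0.56 0.72 0.14 0 0 -0.26; -0.58 0.70 0.14 0 0 -0.26; -0.60 0.69 0.14 0 0 -0.26; -0.62 0.67 0.14 0 0 -0.26; -0.63 0.66 0.14 0 0 -0.26", fingers=1, newtons=30)

```text
t: 1.1
tool_pos: [0.3891, 0.3946, 0.1886]
tool_rot: [-2.233, -2.21, 0.001]
contact_force: [0.1, 0.5, 0.4]
opening: 0.0853
```

Request:
step_arm(increments="-0.65 0.64 0.14 0 0 -0.26; -0.67 0.62 0.14 0 0 -0.26; -0.68 0.61 0.14 0 0 -0.26; -0.70 0.59 0.14 0 0 -0.26; -0.71 0.57 0.14 0 0 -0.26; -0.73 0.55 0.14 0 0 -0.26; -0.74 0.53 0.14 0 0 -0.26; -0.75 0.51 0.14 0 0 -0.26; -0.77 0.49 0.14 0 0 -0.26; -0.78 0.47 0.14 0 0 -0.26; -0.79 0.45 0.14 0 0 -0.26; -0.80 0.43 0.14 0 0 -0.26")

```text
t: 2.1
tool_pos: [0.5786, 0.1977, 0.1465]
tool_rot: [-1.862, -2.529, 0.001]
contact_force: [0.2, -0.3, -0.4]
opening: 0.0856
```

Request:
step_arm(increments="-0.81 0.41 0.14 0 0 -0.26; -0.82 0.39 0.14 0 0 -0.26; 0 0 0 0 0 0")

```text
t: 2.35
tool_pos: [0.6113, 0.1631, 0.1389]
tool_rot: [1.801, 2.574, -0.003]
contact_force: [0.5, 0.2, -0.1]
opening: 0.0855
```

```bash
python3 - <<'E'
from h import *
from station import ctrl
o=ctrl.get_obs(); print(o["t"],o["tool_pos"],psi(o),o["q"],o["contact_force"])
get("top","1"); get("scene","1")
plan([0.609,0.164,0.005],110.1-psi(o)[0],n=8)
E
```

```text
2.35 [0.61127954 0.16312193 0.1389222 ] (np.float64(110.03062146819572), array([-8.89759286e-04, -1.45214933e-03, -9.99998550e-01])) [ 1.43807893e-01  1.42486008e-01  1.67485854e+00 -1.35011461e-03
  1.32533701e+00 -1.77625923e+00] [ 0.50080608  0.21942258 -0.14683616]
n 8 -0.01 0 0.67 0 0 0; -0.01 0 0.67 0 0 0; -0.01 0 0.67 0 0 0; -0.01 0 0.67 0 0 0; -0.01 0 0.67 0 0 0; -0.01 0 0.67 0 0 0; -0.01 0 0.67 0 0 0; -0.01 0 0.67 0 0 0
```

View pics/scene1.png

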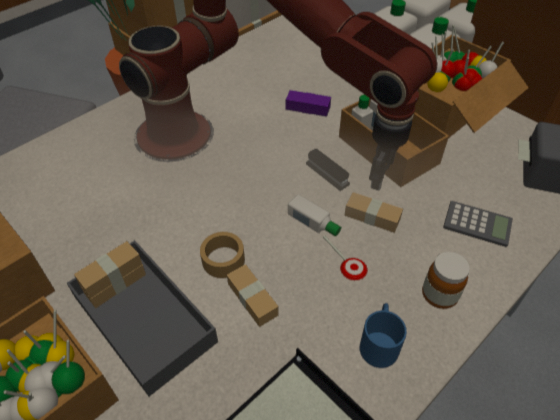

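The scene view shows the gripper at about (380,170), directly above packet A at (375,212), so I'm going down.

Request:
step_arm(increments="-0.01 0 0.67 0 0 0; -0.01 0 0.67 0 0 0; -0.01 0 0.67 0 0 0; -0.01 0 0.67 0 0 0; -0.01 0 0.67 0 0 0; -0.01 0 0.67 0 0 0; -0.01 0 0.67 0 0 0; -0.01 0 0.67 0 0 0; 0 0 0 0 0 0")

```text
t: 3.2
tool_pos: [0.6066, 0.1648, 0.0023]
tool_rot: [-1.793, -2.572, 0.008]
contact_force: [-0.6, -0.4, -0.4]
opening: 0.0853
```

Request:
step_arm(increments="0 0 0 0 0 0; 0 0 0 0 0 0; 0 0 0 0 0 0; 0 0 0 0 0 0; 0 0 0 0 0 0; 0 0 0 0 0 0", fingers=-1, newtons=30)

```text
t: 3.7
tool_pos: [0.6118, 0.1647, 0.0083]
tool_rot: [1.797, 2.575, 0.004]
contact_force: [-0.9, 1.3, 5.9]
opening: 0.0497
```

```bash
python3 - <<'E'
from h import *
from station import ctrl
o=ctrl.get_obs(); print(o["tool_pos"],psi(o),o["contact_force"])
o["tool_pos"]=np.array([0.61,.1645,.135])
plan([0.528,-0.411,0.125],-2-psi(o)[0],n=25,obs=o)
E
```

```text
[0.61182285 0.16468434 0.00828448] (np.float64(110.17981381730517), array([ 2.76555090e-03,  9.49203472e-04, -9.99995725e-01])) [-0.87769775  1.31570292  5.88729811]
n 25 -0.82 -0.44 0.01 0 0 0.78; -0.85 -0.38 0.01 0 0 0.78; -0.88 -0.31 0.02 0 0 0.78; -0.90 -0.24 0.02 0 0 0.78; -0.91 -0.17 0.02 0 0 0.78; -0.93 -0.09 0.02 0 0 0.78; -0.93 -0.02 0.02 0 0 0.78; -0.93 0.05 0.02 0 0 0.78; -0.92 0.12 0.02 0 0 0.78; -0.91 0.19 0.02 0 0 0.78; -0.89 0.27 0.02 0 0 0.78; -0.87 0.33 0.02 0 0 0.78; -0.84 0.40 0.02 0 0 0.78; -0.81 0.47 0.02 0 0 0.78; -0.77 0.53 0.02 0 0 0.78; -0.72 0.59 0.02 0 0 0.78; -0.67 0.64 0.02 0 0 0.78; -0.62 0.69 0.02 0 0 0.78; -0.57 0.74 0.02 0 0 0.78; -0.51 0.78 0.02 0 0 0.78; -0.44 0.82 0.02 0 0 0.78; -0.38 0.85 0.02 0 0 0.78; -0.31 0.88 0.02 0 0 0.78; -0.24 0.90 0.02 0 0 0.78; -0.17 0.91 0.02 0 0 0.78
```

Request:
step_arm(increments="0 0 -0.5 0 0 0; 0 0 -0.9 0 0 0; 0 0 -0.9 0 0 0; 0 0 -0.9 0 0 0; 0 0 -0.9 0 0 0; 0 0 -0.9 0 0 0; 0 0 -0.2 0 0 0")

```text
t: 4.28
tool_pos: [0.6128, 0.1644, 0.1416]
tool_rot: [1.795, 2.572, 0.008]
contact_force: [-0.4, -0.1, -0.7]
opening: 0.0497
```

Request:
step_arm(increments="-0.82 -0.44 0.02 0 0 0.78; -0.85 -0.38 0.02 0 0 0.78; -0.88 -0.31 0.02 0 0 0.78; -0.90 -0.24 0.02 0 0 0.78; -0.91 -0.17 0.02 0 0 0.78; -0.93 -0.09 0.02 0 0 0.78; -0.93 -0.02 0.02 0 0 0.78; -0.93 0.05 0.02 0 0 0.78; -0.92 0.12 0.02 0 0 0.78; -0.91 0.19 0.02 0 0 0.78; -0.89 0.27 0.02 0 0 0.78; -0.87 0.33 0.02 0 0 0.78")

```text
t: 5.28
tool_pos: [0.5702, -0.1132, 0.1291]
tool_rot: [-2.769, -1.482, 0.002]
contact_force: [0.4, -0.1, -2.1]
opening: 0.0491
```

Request:
step_arm(increments="-0.84 0.40 0.02 0 0 0.78; -0.81 0.47 0.02 0 0 0.78; -0.77 0.53 0.02 0 0 0.78; -0.72 0.59 0.02 0 0 0.78; -0.67 0.64 0.02 0 0 0.78; -0.62 0.69 0.02 0 0 0.78; -0.57 0.74 0.02 0 0 0.78; -0.51 0.78 0.02 0 0 0.78; -0.44 0.82 0.02 0 0 0.78; -0.38 0.85 0.02 0 0 0.78; -0.31 0.88 0.02 0 0 0.78; -0.24 0.90 0.02 0 0 0.78")

```text
t: 6.28
tool_pos: [0.5328, -0.3898, 0.1229]
tool_rot: [-3.139, -0.074, 0.003]
contact_force: [0.5, -0.1, -1.7]
opening: 0.0497
```

Request:
step_arm(increments="-0.17 0.91 0.02 0 0 0.78; 0 0 0 0 0 0; 0 0 0 0 0 0")

```text
t: 6.53
tool_pos: [0.5298, -0.4126, 0.1225]
tool_rot: [-3.14, 0.044, 0.002]
contact_force: [-0.5, 0.7, -1.5]
opening: 0.0493
```

```bash
python3 - <<'E'
from h import *
from station import ctrl
o=ctrl.get_obs(); print(o["t"],o["tool_pos"],psi(o),o["contact_force"])
d=get("top","2"); crop(d,"c4",350,120,500,270,4)
plan([0.528,-0.411,0.018],-2-psi(o)[0],n=8)
E
```

```text
6.5333 [ 0.52976719 -0.41257621  0.12253484] (np.float64(-1.6186475294367517), array([-0.00140672,  0.00156556, -0.99999779])) [-0.48882731  0.71664498 -1.45679528]
n 8 -0.01 0 0.52 0 0 0.01; -0.01 0 0.52 0 0 0.01; -0.01 0 0.52 0 0 0.01; -0.01 0 0.52 0 0 0.01; -0.01 0 0.52 0 0 0.01; -0.01 0 0.52 0 0 0.01; -0.01 0 0.52 0 0 0.01; -0.01 0 0.52 0 0 0.01
```

View pics/c4.png

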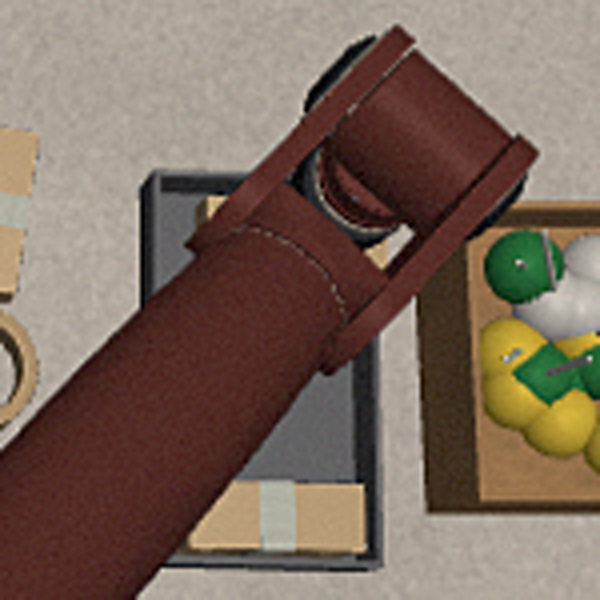

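The arm hides part of the tray, but packet A's ends show at about (404,172) and (447,180), inside the tray outline. I'll lower it.

Request:
step_arm(increments="-0.01 0 0.52 0 0 0.01; -0.01 0 0.52 0 0 0.01; -0.01 0 0.52 0 0 0.01; -0.01 0 0.52 0 0 0.01; -0.01 0 0.52 0 0 0.01; -0.01 0 0.52 0 0 0.01; -0.01 0 0.52 0 0 0.01; -0.01 0 0.52 0 0 0.01; 0 0 0 0 0 0; 0 0 0 0 0 0")

```text
t: 7.42
tool_pos: [0.5281, -0.4114, 0.0183]
tool_rot: [-3.139, 0.055, 0.003]
contact_force: [1.5, -0.6, -1.1]
opening: 0.0495
```

Request:
step_arm(increments="0 0 0.1 0 0 0; 0 0 0.1 0 0 0; 0 0 0 0 0 0")

```text
t: 7.67
tool_pos: [0.5291, -0.4123, 0.0153]
tool_rot: [3.14, -0.055, 0.001]
contact_force: [0.0, -0.4, -2.7]
opening: 0.0495
```

Request:
step_arm(increments="0 0 0.1 0 0 0; 0 0 0.1 0 0 0; 0 0 0 0 0 0")

```text
t: 7.92
tool_pos: [0.5296, -0.4127, 0.0132]
tool_rot: [3.14, -0.055, 0.001]
contact_force: [-4.1, 4.5, 12.0]
opening: 0.0496
```

Packet A has touched the floor, so I'm releasing it.

Request:
step_arm(increments="0 0 -0.05 0 0 0; 0 0 0 0 0 0; 0 0 0 0 0 0; 0 0 -0.4 0 0 0; 0 0 -0.8 0 0 0; 0 0 -0.9 0 0 0; 0 0 -0.9 0 0 0; 0 0 -0.9 0 0 0; 0 0 -0.8 0 0 0; 0 0 0 0 0 0", fingers=0.7)

```text
t: 8.75
tool_pos: [0.5311, -0.4143, 0.1352]
tool_rot: [3.134, -0.055, 0.011]
contact_force: [0.3, -1.0, 2.0]
opening: 0.0726
```

```bash
python3 - <<'E'
from h import *
from station import ctrl
o=ctrl.get_obs(); print(o["t"],o["tool_pos"],psi(o),o["contact_force"],o["q"],o["opening"])
plan([0.576,-0.208,0.11],80.3-psi(o)[0],n=16)
E
```

```text
8.75 [ 0.53114043 -0.41427043  0.13517814] (np.float64(-2.001678977896148), array([ 0.00703494, -0.00687933, -0.99995159])) [ 0.32915444 -1.04589286  1.99867668] [-7.72777251e-01  2.30232396e-01  1.58153356e+00 -1.46049496e-05
  1.31998706e+00 -7.37813705e-01] 0.07257256477897653
n 16 0.09 -0.52 0.06 0.01 0.01 -0.90; 0.14 -0.51 0.06 0.01 0.01 -0.90; 0.18 -0.49 0.06 0.01 0.01 -0.90; 0.23 -0.48 0.06 0.01 0.01 -0.90; 0.27 -0.45 0.06 0.01 0.01 -0.90; 0.31 -0.43 0.06 0.01 0.01 -0.90; 0.35 -0.40 0.06 0.01 0.01 -0.90; 0.38 -0.37 0.06 0.01 0.01 -0.90; 0.41 -0.33 0.06 0.01 0.01 -0.90; 0.44 -0.29 0.06 0.01 0.01 -0.90; 0.46 -0.25 0.06 0.01 0.01 -0.90; 0.48 -0.21 0.07 0.01 0.01 -0.90; 0.50 -0.16 0.07 0.01 0.01 -0.90; 0.51 -0.12 0.07 0.01 0.01 -0.90; 0.52 -0.07 0.07 0.01 0.01 -0.90; 0.53 -0.02 0.07 0.01 0.01 -0.90
```

Request:
step_arm(increments="0.09 -0.52 0.05 0 0 -0.90; 0.14 -0.51 0.05 0 0 -0.90; 0.18 -0.49 0.05 0 0 -0.90; 0.23 -0.48 0.05 0 0 -0.90; 0.27 -0.45 0.05 0 0 -0.90; 0.31 -0.43 0.05 0 0 -0.90; 0.35 -0.40 0.05 0 0 -0.90; 0.38 -0.37 0.05 0 0 -0.90; 0.41 -0.33 0.05 0 0 -0.90; 0.44 -0.29 0.05 0 0 -0.90; 0.46 -0.25 0.05 0 0 -0.90; 0.48 -0.21 0.05 0 0 -0.90", fingers=1)

```text
t: 9.75
tool_pos: [0.5612, -0.2563, 0.1125]
tool_rot: [-2.718, -1.573, 0.001]
contact_force: [-0.2, 0.5, -0.2]
opening: 0.0853
```

Request:
step_arm(increments="0.50 -0.16 0.05 0 0 -0.90; 0.51 -0.12 0.05 0 0 -0.90; 0.52 -0.07 0.05 0 0 -0.90; 0.53 -0.02 0.05 0 0 -0.90; 0 0 0 0 0 0; 0 0 0 0 0 0")

```text
t: 10.25
tool_pos: [0.5724, -0.2054, 0.1078]
tool_rot: [-2.398, -2.028, 0.001]
contact_force: [-0.6, -0.7, 0.4]
opening: 0.0856
```

```bash
python3 - <<'E'
from h import *
from station import ctrl
o=ctrl.get_obs(); print(o["t"],o["tool_pos"],psi(o),o["contact_force"],o["q"],o["opening"])
d=get("top","3");crop(d,"c5",320,130,470,270,4)
plan([0.576,-0.208,0.008],80.3-psi(o)[0],n=7)
E
```

```text
10.25 [ 0.57236803 -0.20539026  0.1077766 ] (np.float64(80.43721368466917), array([-1.20797752e-03,  1.73427380e-04, -9.99999255e-01])) [-0.63211386 -0.68461119  0.44106795] [-4.66674441e-01  1.19225046e-01  1.75596503e+00 -4.07187083e-04
  1.26755944e+00 -1.87044683e+00] 0.08561609861919545
n 7 -0.01 0.02 0.57 0 0 0; -0.01 0.02 0.57 0 0 0; -0.01 0.02 0.57 0 0 0; -0.01 0.02 0.57 0 0 0; -0.01 0.02 0.57 0 0 0; -0.01 0.02 0.57 0 0 0; -0.01 0.02 0.57 0 0 0
```

View pics/c5.png

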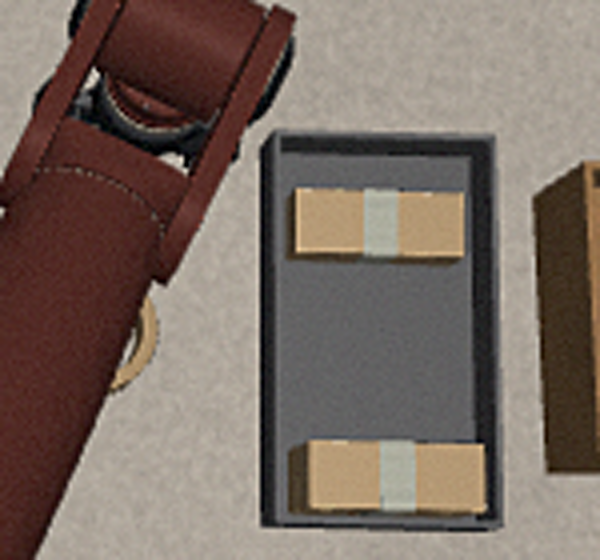

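Packet A lies flat and square in the tray, around (414,185). Now down on packet B.

Request:
step_arm(increments="-0.01 0.02 0.57 0 0 0; -0.01 0.02 0.57 0 0 0; -0.01 0.02 0.57 0 0 0; -0.01 0.02 0.57 0 0 0; -0.01 0.02 0.57 0 0 0; -0.01 0.02 0.57 0 0 0; -0.01 0.02 0.57 0 0 0; 0 0 0 0 0 0")

```text
t: 10.97
tool_pos: [0.5733, -0.207, 0.0042]
tool_rot: [-2.393, -2.026, 0.004]
contact_force: [-0.5, 0.9, 0.3]
opening: 0.0857
```

Request:
step_arm(increments="0 0 0 0 0 0; 0 0 0 0 0 0; 0 0 0 0 0 0; 0 0 0 0 0 0; 0 0 0 0 0 0; 0 0 0 0 0 0", fingers=-1, newtons=30)

```text
t: 11.47
tool_pos: [0.5769, -0.2086, 0.0102]
tool_rot: [2.396, 2.028, 0.002]
contact_force: [0.8, -0.1, 3.7]
opening: 0.0493
```

Request:
step_arm(increments="0 0 -0.5 0 0 0; 0 0 -0.9 0 0 0; 0 0 -0.9 0 0 0; 0 0 -0.9 0 0 0; 0 0 -0.9 0 0 0; 0 0 -0.9 0 0 0; 0 0 -0.2 0 0 0; 0 0 0 0 0 0")

```text
t: 12.13
tool_pos: [0.5772, -0.2088, 0.1417]
tool_rot: [2.394, 2.027, 0.003]
contact_force: [-0.3, -0.2, -1.4]
opening: 0.0495
```

```bash
python3 - <<'E'
from h import *
from station import ctrl
o=ctrl.get_obs(); print(o["t"],o["tool_pos"],psi(o),o["contact_force"],o["opening"])
plan([0.423,-0.407,0.13],-2-psi(o)[0],n=17)
E
```

```text
12.1333 [ 0.57719711 -0.20878389  0.14173265] (np.float64(80.50285466877264), array([ 0.00437821, -0.0022962 , -0.99998778])) [-0.32063442 -0.24289286 -1.41055362] 0.04953519300686191
n 17 -0.52 -0.28 0.03 0 0 0.85; -0.54 -0.24 0.03 0 0 0.85; -0.56 -0.19 0.03 0 0 0.85; -0.57 -0.14 0.03 0 0 0.85; -0.58 -0.09 0.03 0 0 0.85; -0.59 -0.04 0.03 0 0 0.85; -0.59 0.01 0.03 0 0 0.85; -0.59 0.06 0.03 0 0 0.85; -0.58 0.11 0.03 0 0 0.85; -0.57 0.16 0.03 0 0 0.85; -0.55 0.20 0.03 0 0 0.85; -0.54 0.25 0.03 0 0 0.85; -0.51 0.29 0.03 0 0 0.85; -0.49 0.34 0.03 0 0 0.85; -0.46 0.38 0.03 0 0 0.85; -0.42 0.41 0.03 0 0 0.85; -0.39 0.45 0.03 0 0 0.85
```

Request:
step_arm(increments="-0.52 -0.28 0.03 0 0 0.85; -0.54 -0.24 0.03 0 0 0.85; -0.56 -0.19 0.03 0 0 0.85; -0.57 -0.14 0.03 0 0 0.85; -0.58 -0.09 0.03 0 0 0.85; -0.59 -0.04 0.03 0 0 0.85; -0.59 0.01 0.03 0 0 0.85; -0.59 0.06 0.03 0 0 0.85; -0.58 0.11 0.03 0 0 0.85; -0.57 0.16 0.03 0 0 0.85; -0.55 0.20 0.03 0 0 0.85; -0.54 0.25 0.03 0 0 0.85")

```text
t: 13.13
tool_pos: [0.4655, -0.3473, 0.1272]
tool_rot: [-3.082, -0.594, 0.004]
contact_force: [-0.7, 0.4, -0.8]
opening: 0.0493
```

Request:
step_arm(increments="-0.51 0.29 0.03 0 0 0.85; -0.49 0.34 0.03 0 0 0.85; -0.46 0.38 0.03 0 0 0.85; -0.42 0.41 0.03 0 0 0.85; -0.39 0.45 0.03 0 0 0.85; 0 0 0 0 0 0; 0 0 0 0 0 0")

```text
t: 13.72
tool_pos: [0.4203, -0.4054, 0.124]
tool_rot: [-3.138, 0.062, 0.003]
contact_force: [0.9, 0.2, -1.7]
opening: 0.0494
```

```bash
python3 - <<'E'
from h import *
from station import ctrl
o=ctrl.get_obs(); print(o["t"],o["tool_pos"],psi(o),o["contact_force"],o["opening"])
plan([0.423,-0.407,0.02],-2-psi(o)[0],n=8)
E
```

```text
13.7167 [ 0.42026838 -0.4053694   0.12401573] (np.float64(-2.2815638338216906), array([-0.00190448,  0.00289094, -0.99999401])) [ 0.89515917  0.18894628 -1.65671274] 0.04939489729972049
n 8 0.02 0.01 0.52 0 0 -0.01; 0.02 0.01 0.52 0 0 -0.01; 0.02 0.01 0.52 0 0 -0.01; 0.02 0.01 0.52 0 0 -0.01; 0.02 0.01 0.52 0 0 -0.01; 0.01 0.01 0.52 0 0 -0.01; 0.01 0.01 0.52 0 0 -0.01; 0.01 0.01 0.52 0 0 -0.01
```

Request:
step_arm(increments="0.02 0.01 0.52 0 0 -0.01; 0.02 0.01 0.52 0 0 -0.01; 0.02 0.01 0.52 0 0 -0.01; 0.02 0.01 0.52 0 0 -0.01; 0.02 0.01 0.52 0 0 -0.01; 0.01 0.01 0.52 0 0 -0.01; 0.01 0.01 0.52 0 0 -0.01; 0.01 0.01 0.52 0 0 -0.01; 0 0 0 0 0 0; 0 0 0.1 0 0 0; 0 0 0.05 0 0 0; 0 0 0 0 0 0")

```text
t: 14.72
tool_pos: [0.4248, -0.4086, 0.0189]
tool_rot: [3.14, -0.05, 0.001]
contact_force: [-0.1, -0.0, -0.7]
opening: 0.0498
```

Request:
step_arm(increments="0 0 0.05 0 0 0; 0 0 0.05 0 0 0; 0 0 0 0 0 0")

```text
t: 14.97
tool_pos: [0.4246, -0.4083, 0.0161]
tool_rot: [3.141, -0.05, 0.001]
contact_force: [0.4, 0.3, -0.7]
opening: 0.0496
```

Request:
step_arm(increments="0 0 0.06 0 0 0; 0 0 0.06 0 0 0; 0 0 0 0 0 0")

```text
t: 15.22
tool_pos: [0.425, -0.4087, 0.0152]
tool_rot: [3.141, -0.05, -0.0]
contact_force: [-2.9, 4.5, 9.8]
opening: 0.0491
```

Request:
step_arm(increments="0 0 -0.04 0 0 0; 0 0 0 0 0 0; 0 0 0 0 0 0; 0 0 -0.4 0 0 0; 0 0 -0.8 0 0 0; 0 0 -0.9 0 0 0; 0 0 -0.9 0 0 0; 0 0 -0.9 0 0 0; 0 0 -0.9 0 0 0; 0 0 -0.9 0 0 0; 0 0 0 0 0 0", fingers=0.65)

```text
t: 16.13
tool_pos: [0.4263, -0.4105, 0.162]
tool_rot: [3.134, -0.05, 0.009]
contact_force: [-0.4, 0.1, 1.5]
opening: 0.0702
```

```bash
python3 - <<'E'
from h import *
from station import ctrl
o=ctrl.get_obs(); print(o["t"],o["tool_pos"],psi(o),o["contact_force"],o["opening"],o["q"])
E
```

```text
16.1333 [ 0.42633866 -0.41048311  0.16201378] (np.float64(-1.8289190767182322), array([ 0.00558825, -0.00707877, -0.99995933])) [-0.37206132  0.08673984  1.53331719] 0.07022760179914235 [-8.92113312e-01  2.08409293e-02  1.76354425e+00 -9.63088140e-05
  1.34818911e+00 -8.60151773e-01]
```

```bash
python3 - <<'E'
import numpy as np
D=[(.0533,1.6143,.1986,.5920,.2301),(.1425,1.6749,.6113,.1631,.1389),(.2302,1.5815,.5311,-.4143,.1352),(.1192,1.7560,.5724,-.2054,.1078),(.0208,1.7635,.4263,-.4105,.1620)]
for full in(0,1):
    A=[];b=[]
    for q2,q3,x,y,z in D:
        r=np.sqrt(x*x+y*y-.074**2);s=q2+q3
        e=[0,np.sin(q2),np.sin(s)];f=[1,np.cos(q2),np.cos(s)]
        if full: e+=[np.cos(s)];f+=[-np.sin(s)]
        A+=[e,f];b+=[r,z]
    x,res,rk,sv=np.linalg.lstsq(np.array(A),np.array(b),rcond=None); print(x,(np.array(A)@x-b).round(4))
E
```

```text
[-0.09865469  0.38655795  0.5939988 ] [-0.0082 -0.0002  0.0026  0.0001 -0.0045  0.0008  0.009  -0.0007  0.0014
 -0.    ]
[-0.046098    0.42977072  0.61007932  0.09437045] [ 0.001   0.0001  0.0013 -0.     -0.0015 -0.0001  0.0012 -0.0001 -0.002
  0.0001]
```

```bash
cat > ik.py <<'E'
import numpy as np
from scipy.spatial.transform import Rotation as R
L2,A,B,OFF=.43,.61,.094,.074
def ik(p,M,L6=.3,s4=1):
    c=-.046+L6
    w=np.array(p)-L6*M[:,2]; rr=np.hypot(w[0],w[1]); r=np.sqrt(rr**2-OFF**2)
    q1=np.arctan2(w[1],w[0])-np.arctan2(OFF,r); z=w[2]-c
    L3=np.hypot(A,B); g=np.arctan2(B,A); D=np.hypot(r,z)
    ca=(L2**2+D**2-L3**2)/(2*L2*D); 
    if abs(ca)>1: return None
    q2=np.arctan2(r,z)-np.arccos(ca)
    t=np.arctan2(r-L2*np.sin(q2),z-L2*np.cos(q2)); s=t-g   # dir angle of A,B combo: A sin s+B cos s = L3 sin(s+g)
    W=(R.from_euler('z',q1)*R.from_euler('y',s)).inv()*R.from_matrix(M)
    m=W.as_matrix(); q5=np.arctan2(np.hypot(m[0,2],m[1,2]),m[2,2]); q4=np.arctan2(m[1,2],m[0,2])*s4; q6=np.arctan2(m[2,1],-m[2,0])-np.pi
    q6=(q6+np.pi)%(2*np.pi)-np.pi
    return np.array([q1,q2,s-q2,q4,q5,q6])
def down(psi):
    a=np.radians(psi); return np.c_[[np.cos(a),np.sin(a),0],[np.sin(a),-np.cos(a),0],[0,0,-1]]
E
python3 - <<'E'
from ik import *
print(ik([.4263,-.4105,.162],down(-1.83)).round(3))
for L6 in (.25,.35):
  for jaw in(96,-84):
    sg=1 if jaw>0 else -1
    for al in (20,30):
      Mp=down(jaw)@R.from_rotvec([sg*np.radians(al),0,0]).as_matrix()
      print(L6,jaw,al,"pick",Mp[:,2].round(2),ik([.50,.046,.012],Mp,L6))
      up=R.from_euler('z',6,degrees=True)*R.from_rotvec([0,-np.pi/2,0])*R.from_euler('z',-6,degrees=True)
      for yaw in(90,60,0,-60,-90):
        Mf=(R.from_euler('z',yaw,degrees=True)*up).as_matrix()@Mp
        print("  yaw",yaw,Mf[:,2].round(2),ik(np.array([.48,.02,.06])+.019*Mf[:,2],Mf,L6))
E
```

```text
[-0.892  0.026  1.759 -0.     1.356 -0.86 ]
0.25 96 20 pick [-0.34 -0.04 -0.94] [-0.03263888  0.22039272  1.85394434 -0.04743527  1.4134652  -1.69252821]
  yaw 90 [-0.1   0.93 -0.34] [-0.50916035  0.32499009  1.96477346  0.89655229  1.75388404  2.2466352 ]
  yaw 60 [ 0.38  0.86 -0.34] [-0.59996029  0.11941408  2.22085905  1.19619984  1.45412333  2.36223756]
  yaw 0 [ 0.93  0.1  -0.34] [-0.29414582 -0.35131442  2.63167441  2.26643392  0.49543774  2.23921591]
  yaw -60 [ 0.55 -0.76 -0.34] [ 0.32208492  0.06154536  2.28478312 -1.51962348  1.11327142  0.70920489]
  yaw -90 [ 0.1  -0.93 -0.34] [ 0.33189376  0.28041122  2.02386663 -1.16279257  1.49898394  0.75884352]
0.25 96 30 pick [-0.5  -0.05 -0.87] [-0.02394994  0.32774091  1.75878167 -0.06420216  1.57507312 -1.68265611]
  yaw 90 [-0.09  0.86 -0.5 ] [-0.48270043  0.23633472  1.99043166  0.80800982  1.64625501  2.29361626]
  yaw 60 [ 0.35  0.79 -0.5 ] [-0.56035047  0.02522085  2.22969759  1.07414918  1.34758269  2.47632284]
  yaw 0 [ 0.86  0.09 -0.5 ] [-0.26968584 -0.44110369  2.60157489  1.67357078  0.32404365  2.83921951]
  yaw -60 [ 
[... 3255 characters left out ...]
[ 0.50087369  0.49142634  1.89873038 -1.04898483  1.56842332 -2.25211462]
0.35 -84 30 pick [-0.5  -0.05 -0.87] [-0.01441237  0.44364312  1.63189841 -0.05946768  1.58654744  1.4665652 ]
  yaw 90 [-0.09  0.86 -0.5 ] [-0.60848067  0.41317548  1.87616302  0.71826334  1.66832695 -0.96183684]
  yaw 60 [ 0.35  0.79 -0.5 ] [-0.7575785   0.16776087  2.20131931  0.97395464  1.41288992 -0.84118707]
  yaw 0 [ 0.86  0.09 -0.5 ] [-0.43995655 -0.78056301  2.87001466  1.42243666  0.47092134 -0.12795023]
  yaw -60 [ 0.51 -0.7  -0.5 ] [ 0.49422512  0.09567645  2.28485147 -1.27556601  1.11307618 -2.43708888]
  yaw -90 [ 0.09 -0.86 -0.5 ] [ 0.45921756  0.36056333  1.95053937 -0.95728621  1.45521415 -2.34201284]
```

```bash
python3 - <<'E'
from h import *
from ik import *
Mp=down(-84)@R.from_rotvec([-np.pi/6,0,0]).as_matrix(); tz=Mp[:,2]; g=np.array([.510,.047,.013]); pre=g-.11*tz
print(pre,tz); np.save("Mp.npy",Mp)
plan(pre,rotvec_target=R.from_matrix(Mp).as_rotvec(),n=23)
E
```

```text
[0.5646987  0.05274907 0.10826279] [-0.49726095 -0.05226423 -0.8660254 ]
n 23 0.21 -0.81 0.09 -0.19 -0.17 0.61; 0.17 -0.83 0.07 -0.19 -0.17 0.61; 0.12 -0.84 0.05 -0.19 -0.17 0.61; 0.07 -0.84 0.04 -0.19 -0.17 0.61; 0.02 -0.85 0.02 -0.19 -0.17 0.61; -0.04 -0.85 0 -0.19 -0.17 0.61; -0.09 -0.84 -0.01 -0.19 -0.17 0.61; -0.14 -0.83 -0.02 -0.19 -0.17 0.61; -0.19 -0.82 -0.04 -0.19 -0.17 0.61; -0.24 -0.81 -0.05 -0.19 -0.17 0.61; -0.29 -0.79 -0.06 -0.19 -0.17 0.61; -0.34 -0.77 -0.07 -0.19 -0.17 0.61; -0.39 -0.75 -0.08 -0.19 -0.17 0.61; -0.43 -0.72 -0.08 -0.19 -0.17 0.61; -0.48 -0.69 -0.09 -0.19 -0.17 0.61; -0.52 -0.66 -0.09 -0.19 -0.17 0.61; -0.56 -0.63 -0.10 -0.19 -0.17 0.61; -0.60 -0.59 -0.10 -0.19 -0.17 0.61; -0.63 -0.55 -0.10 -0.19 -0.17 0.61; -0.67 -0.51 -0.10 -0.19 -0.17 0.61; -0.70 -0.47 -0.10 -0.19 -0.17 0.61; -0.73 -0.42 -0.09 -0.19 -0.17 0.61; -0.75 -0.37 -0.09 -0.19 -0.17 0.61
```

Request:
step_arm(increments="0.21 -0.81 0.09 -0.19 -0.17 0.61; 0.17 -0.83 0.07 -0.19 -0.17 0.61; 0.12 -0.84 0.05 -0.19 -0.17 0.61; 0.07 -0.84 0.04 -0.19 -0.17 0.61; 0.02 -0.85 0.02 -0.19 -0.17 0.61; -0.04 -0.85 0 -0.19 -0.17 0.61; -0.09 -0.84 -0.01 -0.19 -0.17 0.61; -0.14 -0.83 -0.02 -0.19 -0.17 0.61; -0.19 -0.82 -0.04 -0.19 -0.17 0.61; -0.24 -0.81 -0.05 -0.19 -0.17 0.61; -0.29 -0.79 -0.06 -0.19 -0.17 0.61; -0.34 -0.77 -0.07 -0.19 -0.17 0.61", fingers=1)

```text
t: 17.13
tool_pos: [0.4964, -0.1652, 0.1279]
tool_rot: [2.692, -1.094, -0.3]
contact_force: [0.6, -0.2, -0.2]
opening: 0.0855
```

Request:
step_arm(increments="-0.39 -0.75 -0.08 -0.19 -0.17 0.61; -0.43 -0.72 -0.08 -0.19 -0.17 0.61; -0.48 -0.69 -0.09 -0.19 -0.17 0.61; -0.52 -0.66 -0.09 -0.19 -0.17 0.61; -0.56 -0.63 -0.10 -0.19 -0.17 0.61; -0.60 -0.59 -0.10 -0.19 -0.17 0.61; -0.63 -0.55 -0.10 -0.19 -0.17 0.61; -0.67 -0.51 -0.10 -0.19 -0.17 0.61; -0.70 -0.47 -0.10 -0.19 -0.17 0.61; -0.73 -0.42 -0.09 -0.19 -0.17 0.61; -0.75 -0.37 -0.09 -0.19 -0.17 0.61; 0 0 0 0 0 0")

```text
t: 18.13
tool_pos: [0.5635, 0.0574, 0.1014]
tool_rot: [2.002, -1.812, -0.508]
contact_force: [-1.2, -0.0, -0.9]
opening: 0.0856
```

```bash
python3 - <<'E'
from h import *
from ik import *
from station import ctrl
o=ctrl.get_obs(); print(o["t"],o["tool_pos"],psi(o),o["contact_force"],o["q"])
d=get("top","4"); d=get("scene","4")
Mp=np.load("Mp.npy"); print([ (L,ik(o["tool_pos"],R.from_rotvec(o["tool_rot"]).as_matrix(),L).round(3)) for L in(.2,.25,.3,.35)])
plan([.510,.047,.013],rotvec_target=R.from_matrix(Mp).as_rotvec(),n=8)
E
```

```text
18.1333 [0.56346677 0.05744262 0.10138488] (np.float64(-84.39501003512869), array([-0.51273653, -0.04518495, -0.85735615])) [-1.24427565 -0.03875872 -0.89899725] [-0.00584259  0.38991883  1.516763   -0.04920595  1.77341747  1.46887605]
[(0.2, array([-0.011,  0.288,  1.625, -0.052,  1.767,  1.464])), (0.25, array([-0.008,  0.35 ,  1.561, -0.05 ,  1.769,  1.467])), (0.3, array([-0.004,  0.411,  1.495, -0.048,  1.774,  1.47 ])), (0.35, array([-1.000e-03,  4.720e-01,  1.426e+00, -4.700e-02,  1.782e+00,
        1.473e+00]))]
n 8 0.02 0 0.52 0.02 0.01 0; 0.02 0 0.52 0.02 0.01 0; 0.02 0 0.52 0.02 0.01 0; 0.01 0 0.52 0.02 0.01 0; 0.01 0 0.52 0.02 0.01 0; 0.01 0.01 0.52 0.02 0.01 0; 0.01 0.01 0.52 0.02 0.01 0; 0.01 0.01 0.52 0.02 0.01 0
```

View pics/top4.png

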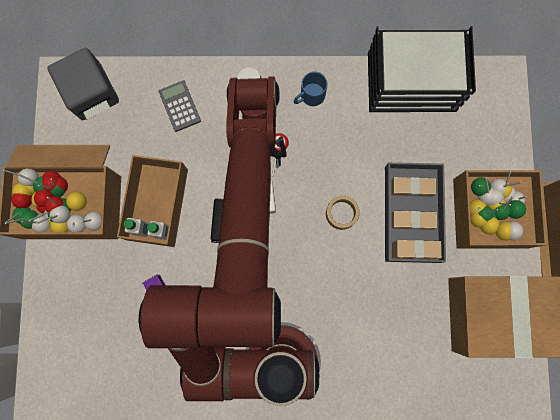

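View pics/scene4.png

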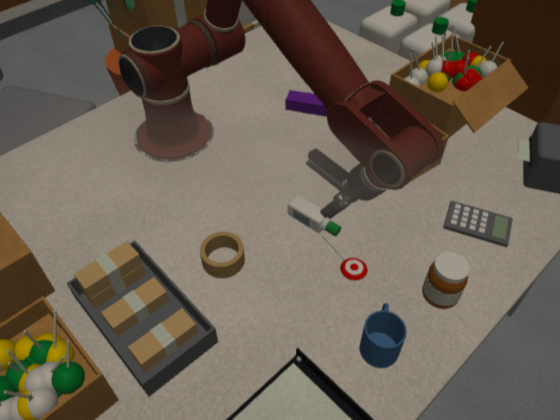

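Both packets lie flat in the tray, at top (414,186) and (414,219). The flask hasn't moved, and the tilted gripper is above its cap end at scene (345,205). I'm going down along the tool axis.

Request:
step_arm(increments="0.02 0 0.52 0.02 0.01 0; 0.02 0 0.52 0.02 0.01 0; 0.02 0 0.52 0.02 0.01 0; 0.01 0 0.52 0.02 0.01 0; 0.01 0 0.52 0.02 0.01 0; 0.01 0.01 0.52 0.02 0.01 0; 0.01 0.01 0.52 0.02 0.01 0; 0.01 0.01 0.52 0.02 0.01 0; 0 0 0 0 0 0; 0 0 0 0 0 0")

```text
t: 19.07
tool_pos: [0.5097, 0.0471, 0.0135]
tool_rot: [2.011, -1.818, -0.486]
contact_force: [0.3, -0.5, -0.2]
opening: 0.0855
```

```bash
python3 - <<'E'
from h import *
from station import ctrl
o=ctrl.get_obs(); print(o["t"],o["tool_pos"],psi(o),o["contact_force"])
d=get("scene","5"); crop(d,"c6",260,120,420,260,5)
E
```

```text
19.0667 [0.50972757 0.047136   0.01349728] (np.float64(-84.21018868010815), array([-0.49754983, -0.05193968, -0.86587899])) [ 0.3085752  -0.51444873 -0.2374544 ]
```

View pics/c6.png

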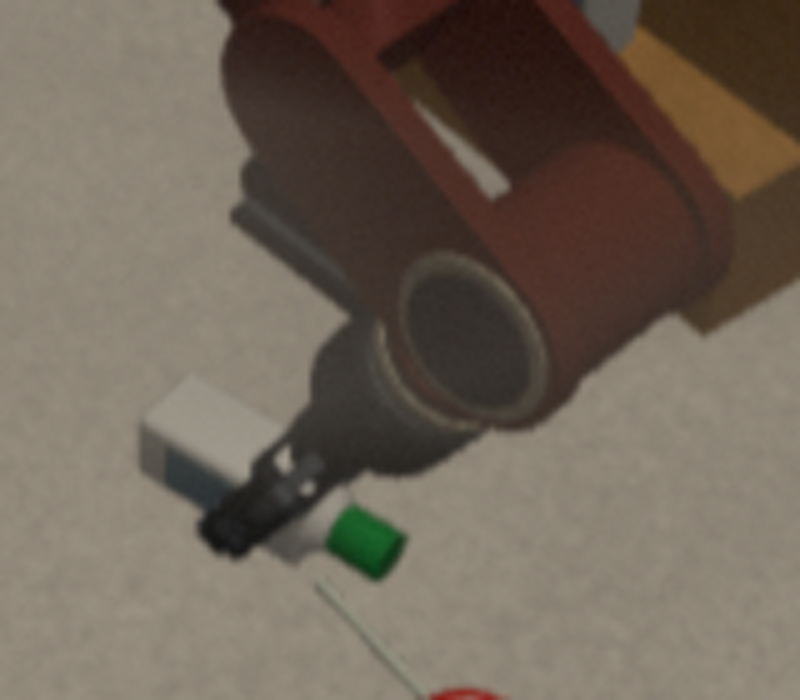

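The open fingers straddle the flask's upper body, at about (310,222) in the scene image, and stay clear of the stick tip at (325,237). I'll close on it.

Request:
step_arm(increments="0 0 0 0 0 0; 0 0 0 0 0 0; 0 0 0 0 0 0; 0 0 0 0 0 0; 0 0 0 0 0 0; 0 0 0 0 0 0; 0 0 0 0 0 0", fingers=-1, newtons=40)

```text
t: 19.7
tool_pos: [0.5118, 0.0472, 0.015]
tool_rot: [2.013, -1.82, -0.482]
contact_force: [3.8, 1.2, 2.2]
opening: 0.0433
```

```bash
python3 - <<'E'
from h import *
from ik import *
from station import ctrl
o=ctrl.get_obs(); print(o["t"],o["tool_pos"],psi(o),o["contact_force"],o["opening"])
Mp=np.load("Mp.npy")
fx=6
up=R.from_euler('z',fx,degrees=True)*R.from_rotvec([0,-np.pi/2,0])*R.from_euler('z',-fx,degrees=True)
Mf=(R.from_euler('z',90,degrees=True)*up).as_matrix()@Mp; np.save("Mf.npy",Mf)
print(Mf[:,2])
# waypoint: above, then standing orientation
o["tool_pos"]=np.array([.510,.047,.153]);
M0=R.from_matrix(Mp); w=(M0.inv()*R.from_matrix(Mf)).as_rotvec(); print("turn",np.linalg.norm(w))
tgt=np.array([.46,.03,.16])
o["tool_rot"]=M0.as_rotvec()
plan(tgt,rotvec_target=R.from_matrix(Mf).as_rotvec(),n=30,obs=o)
for i in range(0,31,5):
    M=(M0*R.from_rotvec(w*i/30)).as_matrix(); p=o["tool_pos"]+(tgt-o["tool_pos"])*i/30
    ax=M@(np.array(Mp).T@np.array([np.cos(np.radians(fx)),np.sin(np.radians(fx)),0]))
    gr=p-.022*M[:,2]; 
    # lowest of flask: base corners
    print(i,ik(p,M,.28).round(2),"tz",M[:,2].round(2),"base z",(gr-.07*ax)[2].round(3),"cap z",(gr+.07*ax)[2].round(3))
E
```

```text
19.7 [0.5117776  0.04717933 0.0150429 ] (np.float64(-84.21346606528829), array([-0.49403177, -0.05186981, -0.86789523])) [3.82815943 1.23765345 2.17266401] 0.04330740500272723
[-0.0905243   0.86128123 -0.5       ]
turn 2.0943951023931953
n 30 0.02 0.06 0.03 0.40 -0.15 -0.55; 0.01 0.07 0.02 0.40 -0.15 -0.55; 0.01 0.07 0.02 0.40 -0.15 -0.55; 0.01 0.07 0.02 0.40 -0.15 -0.55; 0 0.07 0.01 0.40 -0.15 -0.55; 0 0.07 0.01 0.40 -0.15 -0.55; -0.01 0.07 0.01 0.40 -0.15 -0.55; -0.01 0.07 0.01 0.40 -0.15 -0.55; -0.01 0.07 0 0.40 -0.15 -0.55; -0.02 0.07 0 0.40 -0.15 -0.55; -0.02 0.07 0 0.40 -0.15 -0.55; -0.02 0.07 0 0.40 -0.15 -0.55; -0.03 0.07 -0.01 0.40 -0.15 -0.55; -0.03 0.06 -0.01 0.40 -0.15 -0.55; -0.04 0.06 -0.01 0.40 -0.15 -0.55; -0.04 0.06 -0.01 0.40 -0.15 -0.55; -0.04 0.06 -0.01 0.40 -0.15 -0.55; -0.05 0.05 -0.02 0.40 -0.15 -0.55; -0.05 0.05 -0.02 0.40 -0.15 -0.55; -0.05 0.05 -0.02 0.40 -0.15 -0.55; -0.05 0.04 -0.02 0.40 -0.15 -0.55; -0.06 0.04 -0.02 0.40 -0.15 -0.55; -0.06 0.03 -0.02 0.40 -0.15 -0.55; -0.06 0.03 -0.02 0.40 -0.15 -0.55; -0.06 0.03 -0.02 0.40 -0.15 -0.55; -0.06 0.02 -0.02 0.40 -0.15 -0.55; -0.07 0.02 -0.02 0.40 -0.15 -0.55; -0.07 0.01 -0.02 0.40 -0.15 -0.55; -0.07 0.01 -0.02 0.40 -0.15 -0.55; -0.07 0 -0.02 0.40 -0.15 -0.55
0 [-0.02  0.21  1.65 -0.06  1.81  1.45] tz [-0.5  -0.05 -0.87] base z 0.172 cap z 0.172
5 [-0.08  0.06  1.77  0.04  1.66  1.13] tz [-0.33  0.07 -0.94] base z 0.16 cap z 0.19
10 [-0.17 -0.06  1.88  0.19  1.56  0.77] tz [-0.19  0.22 -0.96] base z 0.145 cap z 0.208
15 [-0.29 -0.13  1.96  0.37  1.53  0.38] tz [-0.09  0.4  -0.91] base z 0.13 cap z 0.223
20 [-0.41 -0.13  2.01  0.55  1.57 -0.02] tz [-0.03  0.58 -0.81] base z 0.116 cap z 0.235
25 [-0.5  -0.06  2.02  0.7   1.67 -0.41] tz [-0.03  0.74 -0.67] base z 0.106 cap z 0.241
30 [-0.55  0.06  1.99  0.79  1.81 -0.76] tz [-0.09  0.86 -0.5 ] base z 0.101 cap z 0.241
```

Request:
step_arm(increments="0 0.25 -0.43 0 0 0; 0 0.5 -0.87 0 0 0; 0 0.5 -0.87 0 0 0; 0 0.5 -0.87 0 0 0; 0 0.5 -0.87 0 0 0; 0 0.5 -0.87 0 0 0; 0 0 0 0 0 0")

```text
t: 20.28
tool_pos: [0.5129, 0.0474, 0.1575]
tool_rot: [2.016, -1.824, -0.476]
contact_force: [0.3, -0.8, -1.9]
opening: 0.0433
```

Request:
step_arm(increments="0.02 0.06 0.03 0.40 -0.15 -0.55; 0.01 0.07 0.02 0.40 -0.15 -0.55; 0.01 0.07 0.02 0.40 -0.15 -0.55; 0.01 0.07 0.02 0.40 -0.15 -0.55; 0 0.07 0.01 0.40 -0.15 -0.55; 0 0.07 0.01 0.40 -0.15 -0.55; -0.01 0.07 0.01 0.40 -0.15 -0.55; -0.01 0.07 0.01 0.40 -0.15 -0.55; -0.01 0.07 0 0.40 -0.15 -0.55; -0.02 0.07 0 0.40 -0.15 -0.55; -0.02 0.07 0 0.40 -0.15 -0.55; -0.02 0.07 0 0.40 -0.15 -0.55")

```text
t: 21.28
tool_pos: [0.489, 0.0406, 0.1535]
tool_rot: [-2.633, 1.234, 0.388]
contact_force: [-0.7, 0.0, -0.8]
opening: 0.0433
```

Request:
step_arm(increments="-0.03 0.07 -0.01 0.40 -0.15 -0.55; -0.03 0.06 -0.01 0.40 -0.15 -0.55; -0.04 0.06 -0.01 0.40 -0.15 -0.55; -0.04 0.06 -0.01 0.40 -0.15 -0.55; -0.04 0.06 -0.01 0.40 -0.15 -0.55; -0.05 0.05 -0.02 0.40 -0.15 -0.55; -0.05 0.05 -0.02 0.40 -0.15 -0.55; -0.05 0.05 -0.02 0.40 -0.15 -0.55; -0.05 0.04 -0.02 0.40 -0.15 -0.55; -0.06 0.04 -0.02 0.40 -0.15 -0.55; -0.06 0.03 -0.02 0.40 -0.15 -0.55; -0.06 0.03 -0.02 0.40 -0.15 -0.55")

```text
t: 22.28
tool_pos: [0.4689, 0.034, 0.1569]
tool_rot: [-2.332, 0.301, 0.172]
contact_force: [-0.3, 0.1, -3.0]
opening: 0.0435
```

Request:
step_arm(increments="-0.06 0.03 -0.02 0.40 -0.15 -0.55; -0.06 0.02 -0.02 0.40 -0.15 -0.55; -0.07 0.02 -0.02 0.40 -0.15 -0.55; -0.07 0.01 -0.02 0.40 -0.15 -0.55; -0.07 0.01 -0.02 0.40 -0.15 -0.55; -0.07 0 -0.02 0.40 -0.15 -0.55; 0 0 0 0 0 0; 0 0 0 0 0 0")

```text
t: 22.95
tool_pos: [0.4593, 0.0306, 0.1585]
tool_rot: [-2.096, -0.099, 0.074]
contact_force: [-1.0, 0.4, -2.7]
opening: 0.0433
```

```bash
python3 - <<'E'
from h import *
from station import ctrl
o=ctrl.get_obs(); print(o["t"],o["tool_pos"],psi(o),o["contact_force"],o["opening"],o["q"])
Mf=np.load("Mf.npy"); print("err deg",np.degrees((R.from_matrix(Mf)*R.from_rotvec(o["tool_rot"]).inv()).as_rotvec()))
d=get("scene","6"); crop(d,"c7",180,80,380,240,4)
get("top","6")
E
```

```text
22.95 [0.45930235 0.03059598 0.15846318] (np.float64(5.835557742640518), array([-0.09413012,  0.85953784, -0.50232881])) [-1.00021087  0.36692761 -2.65636706] 0.043299847944220565 [-0.54828952  0.06012819  1.98713161  0.78232464  1.81224941 -0.74616878]
err deg [ 0.2294251  -0.69286971  0.16346483]
```

View pics/c7.png

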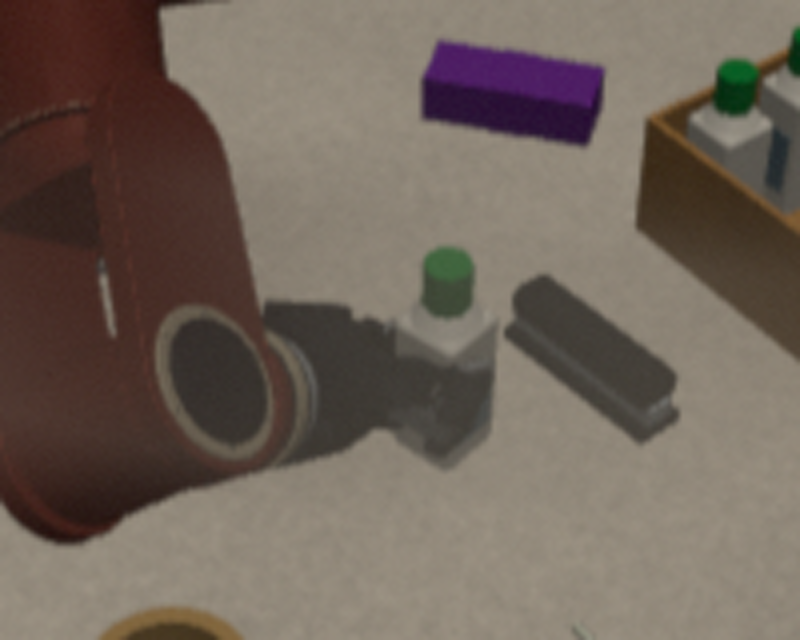

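View pics/top6.png

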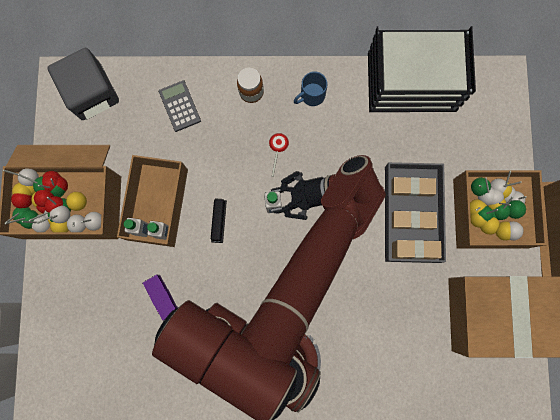

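The flask is held upright, with its cap at top (273,198) and scene (291,150), and there's clear table below it. I'll lower it straight down.

```bash
python3 - <<'E'
from h import *
from station import ctrl
o=ctrl.get_obs()
Mf=np.load("Mf.npy")
plan([.4593,.0306,.0655],rotvec_target=R.from_matrix(Mf).as_rotvec(),n=6)
print(Mf.T@[0,0,-1])
E
```

```text
n 6 0 0.54 0.32 0.01 0.01 -0.02; 0 0.54 0.32 0.01 0.01 -0.02; 0 0.54 0.31 0.01 0.01 -0.02; 0 0.54 0.31 0.01 0.01 -0.02; 0 0.54 0.31 0.01 0.01 -0.02; 0 0.54 0.31 0.01 0.01 -0.02
[1.95499471e-17 8.66025404e-01 5.00000000e-01]
```

Request:
step_arm(increments="0 0.54 0.32 0.01 0.01 -0.02; 0 0.54 0.32 0.01 0.01 -0.02; 0 0.54 0.31 0.01 0.01 -0.02; 0 0.54 0.31 0.01 0.01 -0.02; 0 0.54 0.31 0.01 0.01 -0.02; 0 0.54 0.31 0.01 0.01 -0.02; 0 0 0 0 0 0; 0 0 0 0 0 0")

```text
t: 23.72
tool_pos: [0.4596, 0.0308, 0.0664]
tool_rot: [-2.089, -0.111, 0.059]
contact_force: [0.1, -0.3, -1.5]
opening: 0.0435
```

Request:
step_arm(increments="0 0.07 0.04 0 0 0; 0 0.07 0.04 0 0 0; 0 0 0 0 0 0")

```text
t: 23.97
tool_pos: [0.4606, 0.0302, 0.0636]
tool_rot: [-2.089, -0.113, 0.056]
contact_force: [1.5, 0.1, 1.7]
opening: 0.0435
```

Request:
step_arm(increments="0 0.05 0.03 0 0 0; 0 0 0 0 0 0")

```text
t: 24.13
tool_pos: [0.4607, 0.0302, 0.0636]
tool_rot: [-2.086, -0.114, 0.057]
contact_force: [-2.1, -1.9, 10.5]
opening: 0.0434
```

```bash
python3 - <<'E'
from h import *
d=get("scene","7"); crop(d,"c8",200,120,360,260,5)
E
```

```text
(no output)
```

View pics/c8.png

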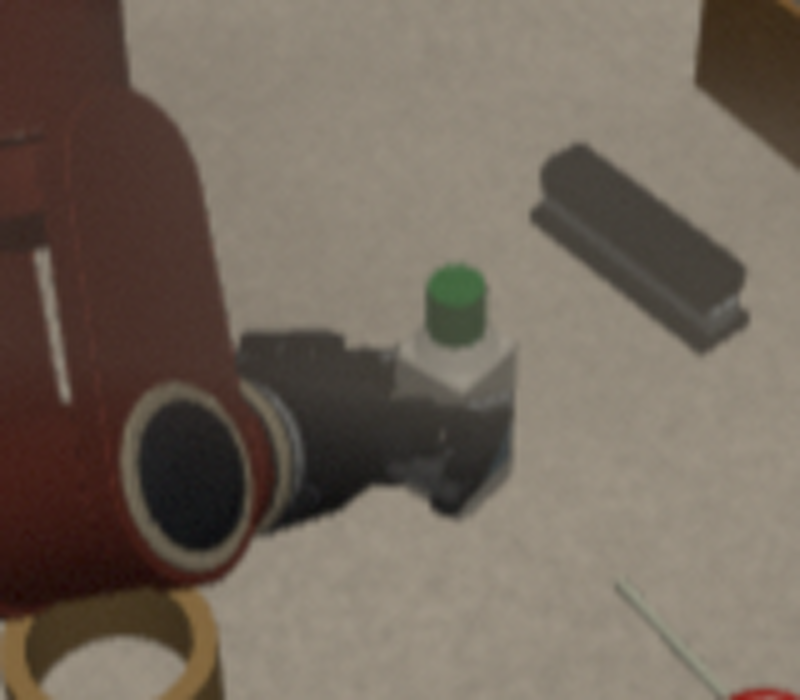

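It's on the table with about 10 N, so I'll ease off a little and open.

Request:
step_arm(increments="0 -0.03 -0.02 0 0 0; 0 0 0 0 0 0; 0 0 0 0 0 0; 0 0 0 0 0 0; 0 0 0 0 0 0; 0 0 0 0 0 0", fingers=1)

```text
t: 24.68
tool_pos: [0.4598, 0.0306, 0.0616]
tool_rot: [-2.089, -0.112, 0.058]
contact_force: [0.3, -0.2, -0.7]
opening: 0.0855
```

Request:
step_arm(increments="0 0 -0.2 0 0 0; 0 0 -0.5 0 0 0; 0 0 -0.7 0 0 0; 0 0 -0.9 0 0 0; 0 0 -0.9 0 0 0; 0 0 -0.9 0 0 0; 0 0 -0.5 0 0 0; 0 0 0 0 0 0")

```text
t: 25.35
tool_pos: [0.4716, -0.0718, 0.1208]
tool_rot: [-2.092, -0.111, 0.052]
contact_force: [0.2, -0.2, -0.8]
opening: 0.0853
```

```bash
python3 - <<'E'
from h import *
from station import ctrl
o=ctrl.get_obs(); print(o["t"],o["tool_pos"],psi(o),o["contact_force"],o["opening"],o["q"])
d=get("scene","8"); crop(d,"c9",200,120,360,260,5)
d2=get("top","8");crop(d2,"c10",230,140,390,260,5)
for dd,n in((d,"s"),(d2,"t")):
    im=dd["pixels"].astype(int); m=(im[...,1]-im[...,0]>20)
    if n=="s": k=np.zeros_like(m); k[150:210,260:320]=m[150:210,260:320]
    else: k=np.zeros_like(m); k[180:225,255:300]=m[180:225,255:300]
    ys,xs=np.nonzero(k); print(n,len(xs),xs.mean(),ys.mean(),xs.min(),xs.max(),ys.min(),ys.max())
E
```

```text
25.35 [ 0.47160463 -0.07184515  0.12075532] (np.float64(5.8106679596956825), array([-0.08339333,  0.86180542, -0.50033685])) [ 0.20996379 -0.15727859 -0.81025819] 0.08533440873867092 [-0.69060837  0.24415791  1.85717974  0.68913226  1.85020415 -0.89469045]
s 70 290.9428571428571 176.84285714285716 286 296 173 181
t 78 273.05128205128204 202.53846153846155 269 277 198 208
```

View pics/c9.png

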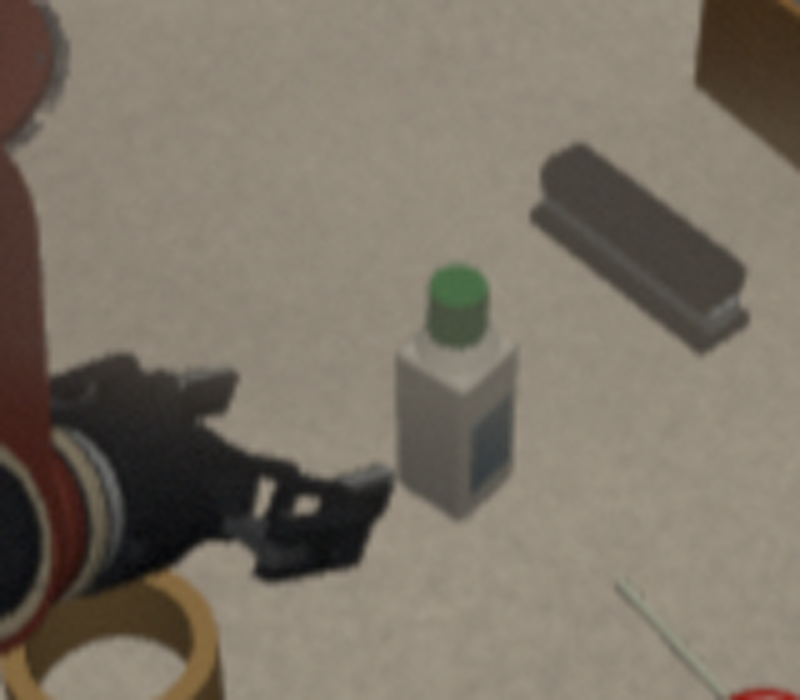

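View pics/c10.png

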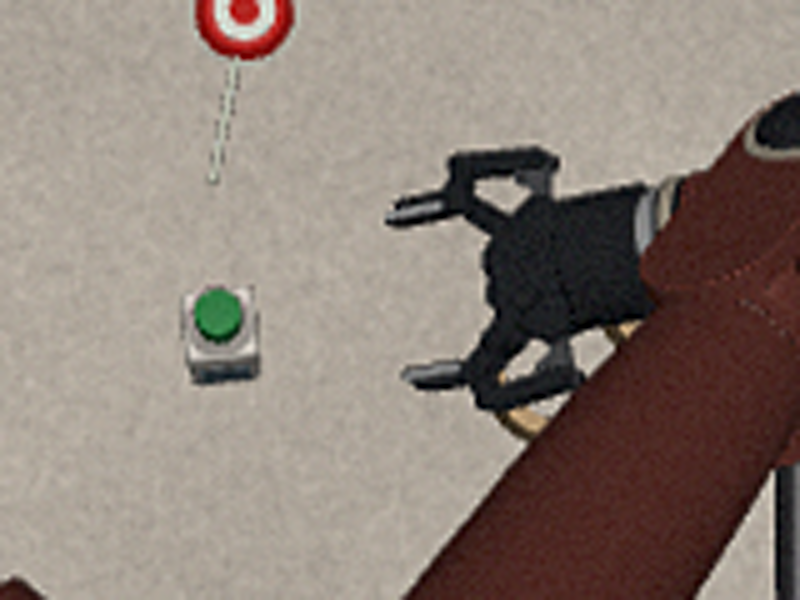

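The flask stands free at scene (291,180), top (273,203). Next I'll locate the cap and plan a top-down grasp on it.

```bash
python3 - <<'E'
from h import *
from station import ctrl
d=load("top","8"); s=load("scene","8")
ut=[[230+218/5-.4,140+312/5-.4]]; us=[[200+458/5-.4,120+286/5-.4]]
print(plane(d,ut,.14),plane(s,us,.14))
e1,v1=ray(d,ut); e2,v2=ray(s,us); v1=v1[0];v2=v2[0]
A=np.c_[v1,-v2]; t=np.linalg.lstsq(A,e2-e1,rcond=None)[0]; print(e1+v1*t[0],e2+v2*t[1])
o=ctrl.get_obs(); c=plane(d,ut,.14)[0]
from ik import down
plan([c[0],c[1]-.04,.23],rotvec_target=R.from_matrix(down(5.8)).as_rotvec(),n=12)
E
```

```text
[[0.46389297 0.0220288  0.14      ]] [[0.46148177 0.02283466 0.14      ]]
[0.4634986  0.02196593 0.14227202] [0.46298342 0.02130699 0.14216436]
n 12 0 -0.41 -0.04 -0.87 0 0; 0 -0.40 -0.07 -0.87 0 0; 0 -0.39 -0.11 -0.87 0 0; 0 -0.38 -0.14 -0.87 0 0; 0 -0.37 -0.17 -0.87 0 0; 0 -0.35 -0.20 -0.87 0 0; 0 -0.33 -0.23 -0.87 0 0; 0 -0.31 -0.26 -0.87 0 0; 0 -0.29 -0.29 -0.87 0 0; 0 -0.26 -0.31 -0.87 0 0; 0 -0.23 -0.34 -0.87 0 0; 0 -0.20 -0.35 -0.87 0 0
```

Request:
step_arm(increments="0 -0.41 -0.04 -0.87 0 0; 0 -0.40 -0.07 -0.87 0 0; 0 -0.39 -0.11 -0.87 0 0; 0 -0.38 -0.14 -0.87 0 0; 0 -0.37 -0.17 -0.87 0 0; 0 -0.35 -0.20 -0.87 0 0; 0 -0.33 -0.23 -0.87 0 0; 0 -0.31 -0.26 -0.87 0 0; 0 -0.29 -0.29 -0.87 0 0; 0 -0.26 -0.31 -0.87 0 0; 0 -0.23 -0.34 -0.87 0 0; 0 -0.20 -0.35 -0.87 0 0")

```text
t: 26.45
tool_pos: [0.4632, -0.0174, 0.2292]
tool_rot: [-3.134, -0.165, -0.007]
contact_force: [0.3, -0.4, -0.1]
opening: 0.085
```

Request:
step_arm(increments="0 0 0 0 0 0; 0 0 0 0 0 0")

```text
t: 26.62
tool_pos: [0.4635, -0.0167, 0.229]
tool_rot: [-3.129, -0.169, -0.006]
contact_force: [0.3, 0.0, -0.6]
opening: 0.0856
```

```bash
python3 - <<'E'
from h import *
from ik import down
from station import ctrl
o=ctrl.get_obs(); print(o["t"],o["tool_pos"],psi(o),o["contact_force"],o["opening"],o["q"])
plan([.463,.022,.19],rotvec_target=R.from_matrix(down(5.8)).as_rotvec(),n=5)
E
```

```text
26.6167 [ 0.46349643 -0.01667887  0.22897012] (np.float64(6.172859979795215), array([ 0.0035652 ,  0.0080415 , -0.99996131])) [ 0.26804765  0.01879644 -0.61829092] 0.08564926086024012 [-0.20189213 -0.35105157  1.97825998  0.0086078   1.51250605 -0.31013904]
n 5 0.03 -0.31 0.31 -0.02 -0.01 0.01; 0.03 -0.31 0.31 -0.02 -0.01 0.01; 0.03 -0.31 0.31 -0.02 -0.01 0.01; 0.03 -0.31 0.31 -0.02 -0.01 0.01; 0.03 -0.31 0.31 -0.02 -0.01 0.01
```

Request:
step_arm(increments="0.03 -0.31 0.31 -0.02 -0.01 0.01; 0.03 -0.31 0.31 -0.02 -0.01 0.01; 0.03 -0.31 0.31 -0.02 -0.01 0.01; 0.03 -0.31 0.31 -0.02 -0.01 0.01; 0.03 -0.31 0.31 -0.02 -0.01 0.01; 0 0 0 0 0 0; 0 0 0 0 0 0")

```text
t: 27.2
tool_pos: [0.4635, 0.021, 0.1899]
tool_rot: [3.134, 0.157, -0.003]
contact_force: [-0.1, -1.0, -0.3]
opening: 0.0855
```

```bash
python3 - <<'E'
from h import *
from ik import down
from station import ctrl
o=ctrl.get_obs(); print(o["t"],o["tool_pos"],psi(o),o["contact_force"],o["opening"])
plan([.463,.022,.113],rotvec_target=R.from_matrix(down(5.8)).as_rotvec(),n=6)
d=get("scene","9"); crop(d,"c11",220,60,380,220,4)
E
```

```text
27.2 [0.46349964 0.02104418 0.18989432] (np.float64(5.72515044584081), array([-0.00163651, -0.00370263, -0.99999181])) [-0.10543228 -1.03385365 -0.30733604] 0.08546977537362788
n 6 0 -0.01 0.51 0.01 0 0; 0 -0.01 0.51 0.01 0 0; 0 -0.01 0.51 0.01 0 0; 0 -0.01 0.51 0.01 0 0; 0 -0.01 0.51 0.01 0 0; 0 -0.01 0.51 0.01 0 0
```

View pics/c11.png

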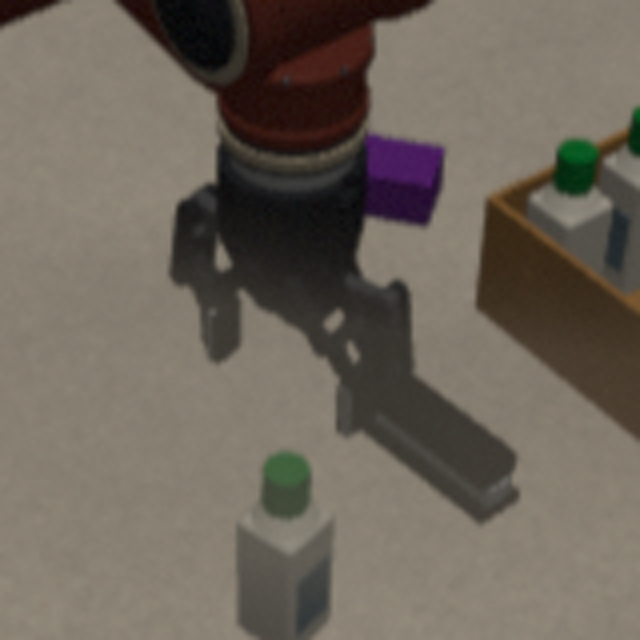

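The flask stands with its cap at about (291,180), and the open fingers are centred above it. I'm going down to grip the cap.

Request:
step_arm(increments="0 -0.01 0.51 0 0 0; 0 -0.01 0.51 0 0 0; 0 -0.01 0.51 0 0 0; 0 -0.01 0.51 0 0 0; 0 -0.01 0.51 0 0 0; 0 -0.01 0.51 0 0 0; 0 0 0 0 0 0")

```text
t: 27.83
tool_pos: [0.4612, 0.022, 0.1102]
tool_rot: [3.135, 0.155, -0.011]
contact_force: [-0.1, 0.5, -0.3]
opening: 0.0852
```

Request:
step_arm(increments="0 0 0 0 0 0; 0 0 0 0 0 0; 0 0 0 0 0 0; 0 0 0 0 0 0; 0 0 0 0 0 0; 0 0 0 0 0 0; 0 0 0 0 0 0; 0 0 0 0 0 0; 0 0 0 0 0 0", fingers=-1, newtons=40)

```text
t: 28.58
tool_pos: [0.4643, 0.0217, 0.1155]
tool_rot: [3.134, 0.155, 0.001]
contact_force: [-2.8, -0.6, 4.3]
opening: 0.0268
```

```bash
python3 - <<'E'
from h import *
from ik import down
from station import ctrl
o=ctrl.get_obs(); print(o["t"],o["tool_pos"],psi(o),o["contact_force"],o["opening"])
d=get("scene","10"); crop(d,"c12",220,60,380,220,4)
E
```

```text
28.5833 [0.46425544 0.02172531 0.11546744] (np.float64(5.673433890553463), array([ 0.00112513, -0.0040766 , -0.99999106])) [-2.77055687 -0.60101765  4.34173205] 0.026828059023895297
```

View pics/c12.png

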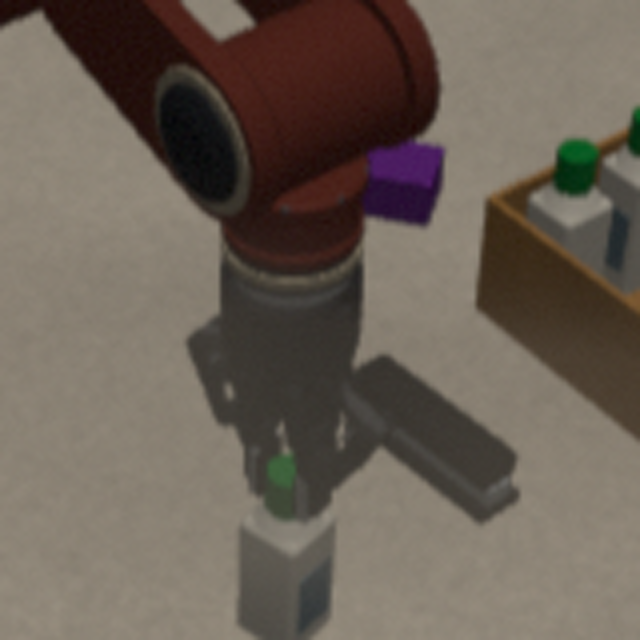

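The cap is gripped (26.8 mm opening) at scene (291,183). Now lift and carry.

Request:
step_arm(increments="0 0 -0.2 0 0 0; 0 0 -0.5 0 0 0; 0 0 -0.8 0 0 0; 0 0 -0.8 0 0 0; 0 0 -0.8 0 0 0; 0 0 -0.8 0 0 0; 0 0 -0.8 0 0 0; 0 0 -0.8 0 0 0; 0 0 -0.6 0 0 0; 0 0 -0.3 0 0 0; 0 0 0 0 0 0")

```text
t: 29.55
tool_pos: [0.4647, 0.0224, 0.2771]
tool_rot: [3.133, 0.155, 0.007]
contact_force: [-0.2, 0.6, -2.4]
opening: 0.0268
```

```bash
python3 - <<'E'
from h import *
from ik import down
from station import ctrl
o=ctrl.get_obs(); print(o["t"],o["tool_pos"],psi(o),o["contact_force"],o["opening"])
plan([.520,.382,.275],rotvec_target=R.from_matrix(down(5.8)).as_rotvec(),n=20)
d=get("scene","11"); crop(d,"c13",220,20,380,220,4)
E
```

```text
29.55 [0.46473398 0.02236819 0.2770569 ] (np.float64(5.6732010223552365), array([ 0.00472135, -0.0041985 , -0.99998004])) [-0.24156251  0.64808343 -2.42279452] 0.026752553358204055
n 20 0.18 -0.70 0 0 0 0; 0.18 -0.70 0 0 0 0; 0.18 -0.70 0 0 0 0; 0.18 -0.70 0 0 0 0; 0.18 -0.70 0 0 0 0; 0.18 -0.70 0 0 0 0; 0.18 -0.70 0 0 0 0; 0.18 -0.70 0 0 0 0; 0.18 -0.70 0 0 0 0; 0.18 -0.70 0 0 0 0; 0.18 -0.70 0 0 0 0; 0.18 -0.70 0 0 0 0; 0.18 -0.70 0 0 0 0; 0.18 -0.70 0 0 0 0; 0.18 -0.70 0 0 0 0; 0.18 -0.70 0 0 0 0; 0.18 -0.70 0 0 0 0; 0.18 -0.70 0 0 0 0; 0.18 -0.70 0 0 0 0; 0.18 -0.70 0 0 0 0
```

View pics/c13.png

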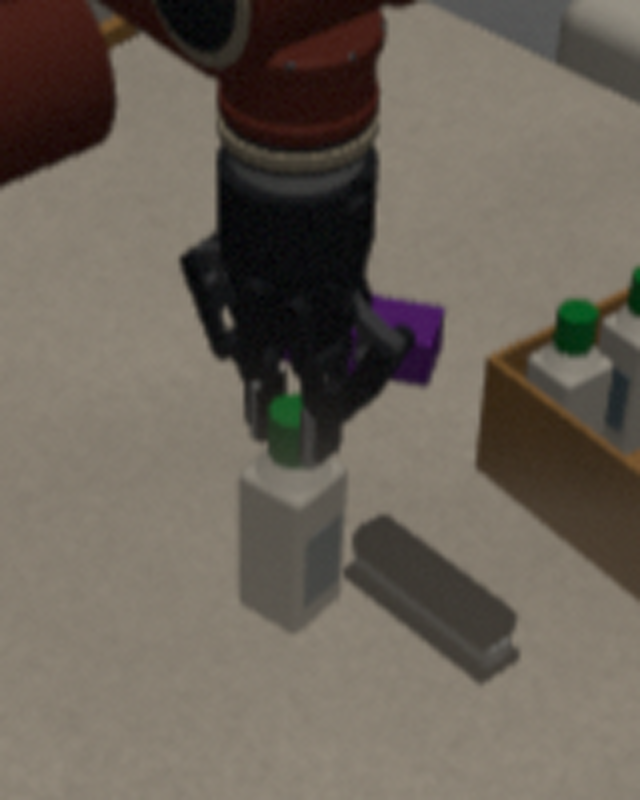

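The flask hangs upright from the gripper, with its body at about (293,155). On to the carton.

Request:
step_arm(increments="0.08 -0.35 0 0 0 0; 0.15 -0.60 0 0 0 0; 0.18 -0.70 0 0 0 0; 0.18 -0.70 0 0 0 0; 0.18 -0.70 0 0 0 0; 0.18 -0.70 0 0 0 0; 0.18 -0.70 0 0 0 0; 0.18 -0.70 0 0 0 0; 0.18 -0.70 0 0 0 0; 0.18 -0.70 0 0 0 0; 0.18 -0.70 0 0 0 0; 0.18 -0.70 0 0 0 0")

```text
t: 30.6
tool_pos: [0.4937, 0.2266, 0.2715]
tool_rot: [3.133, 0.156, -0.005]
contact_force: [1.1, 0.3, -2.3]
opening: 0.0272
```

Request:
step_arm(increments="0.18 -0.70 0 0 0 0; 0.18 -0.70 0 0 0 0; 0.18 -0.70 0 0 0 0; 0.18 -0.70 0 0 0 0; 0.18 -0.70 0 0 0 0; 0.18 -0.70 0 0 0 0; 0.18 -0.70 0 0 0 0; 0.15 -0.60 0 0 0 0; 0.09 -0.35 0 0 0 0; 0 -0.10 0 0 0 0; 0 0 0 0 0 0; 0 0 0 0 0 0")

```text
t: 31.6
tool_pos: [0.5169, 0.3765, 0.2724]
tool_rot: [3.133, 0.155, -0.002]
contact_force: [0.2, 0.1, -2.4]
opening: 0.0264
```

```bash
python3 - <<'E'
from h import *
from ik import down
from station import ctrl
o=ctrl.get_obs(); print(o["t"],o["tool_pos"],psi(o),o["contact_force"],o["opening"])
plan([.520,.382,.13],rotvec_target=R.from_matrix(down(5.8)).as_rotvec(),n=10)
d=get("scene","12"); crop(d,"c14",300,0,500,200,4)
E
```

```text
31.6 [0.51693687 0.37649964 0.27241075] (np.float64(5.666251454241833), array([-7.50753753e-04, -4.87986117e-03, -9.99987812e-01])) [ 0.16154     0.11247461 -2.43800223] 0.026399109422219715
n 10 0.02 -0.02 0.57 0 0 0; 0.02 -0.02 0.57 0 0 0; 0.01 -0.02 0.57 0 0 0; 0.01 -0.02 0.57 0 0 0; 0.01 -0.02 0.57 0 0 0; 0.01 -0.02 0.57 0 0 0; 0.01 -0.02 0.57 0 0 0; 0.01 -0.02 0.57 0 0 0; 0.01 -0.02 0.57 0 0 0; 0.01 -0.02 0.57 0 0 0
```

View pics/c14.png

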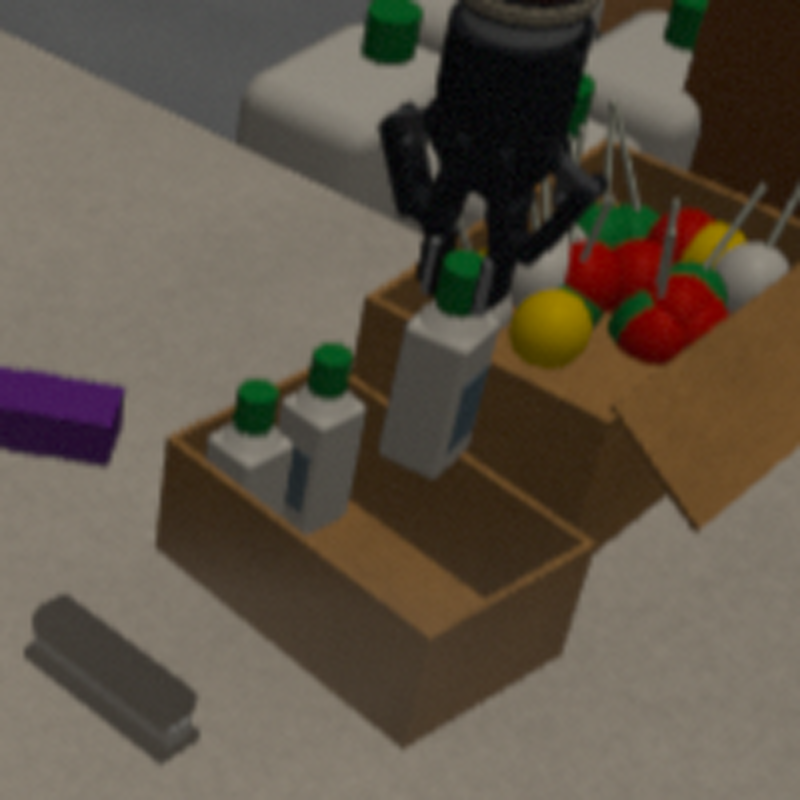

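The flask is above the free floor of the carton (scene (410,95)), well past the two standing flasks, so I'm lowering it.

Request:
step_arm(increments="0.02 -0.02 0.4 0 0 0; 0.02 -0.02 0.57 0 0 0; 0.01 -0.02 0.57 0 0 0; 0.01 -0.02 0.57 0 0 0; 0.01 -0.02 0.57 0 0 0; 0.01 -0.02 0.57 0 0 0; 0.01 -0.02 0.57 0 0 0; 0.01 -0.02 0.57 0 0 0; 0.01 -0.02 0.57 0 0 0; 0.01 -0.02 0.50 0 0 0; 0 0 0.15 0 0 0; 0 0 0 0 0 0")

```text
t: 32.65
tool_pos: [0.519, 0.3812, 0.1308]
tool_rot: [3.132, 0.155, -0.004]
contact_force: [-0.3, 0.1, -1.3]
opening: 0.0268
```

Request:
step_arm(increments="0 0 0.1 0 0 0; 0 0 0.1 0 0 0; 0 0 0 0 0 0")

```text
t: 32.9
tool_pos: [0.5202, 0.3818, 0.1285]
tool_rot: [3.134, 0.155, 0.002]
contact_force: [-0.1, 0.7, -2.9]
opening: 0.0266
```

Request:
step_arm(increments="0 0 0.1 0 0 0; 0 0 0.1 0 0 0; 0 0 0 0 0 0")

```text
t: 33.15
tool_pos: [0.5197, 0.3815, 0.1226]
tool_rot: [3.134, 0.155, -0.0]
contact_force: [-0.1, 0.6, -1.2]
opening: 0.027
```

Request:
step_arm(increments="0 0 0.06 0 0 0; 0 0 0.06 0 0 0; 0 0 0 0 0 0")

```text
t: 33.4
tool_pos: [0.5202, 0.3818, 0.1206]
tool_rot: [3.134, 0.155, 0.001]
contact_force: [-0.5, -0.7, 1.3]
opening: 0.0264
```

Request:
step_arm(increments="0 0 0.05 0 0 0; 0 0 0 0 0 0")

```text
t: 33.57
tool_pos: [0.5203, 0.3821, 0.1205]
tool_rot: [3.135, 0.155, 0.002]
contact_force: [-1.7, -0.7, 5.2]
opening: 0.0266
```

The flask is on the carton floor. I'll open the fingers (about 62 mm), then retreat straight up.

Request:
step_arm(increments="0 0 -0.02 0 0 0; 0 0 0 0 0 0; 0 0 0 0 0 0; 0 0 0 0 0 0; 0 0 0 0 0 0; 0 0 0 0 0 0", fingers=0.45)

```text
t: 34.07
tool_pos: [0.5198, 0.3816, 0.119]
tool_rot: [3.134, 0.155, 0.0]
contact_force: [0.4, -0.5, -0.1]
opening: 0.0624
```

Request:
step_arm(increments="0 0 -0.3 0 0 0; 0 0 -0.5 0 0 0; 0 0 -0.8 0 0 0; 0 0 -0.8 0 0 0; 0 0 -0.8 0 0 0; 0 0 -0.8 0 0 0; 0 0 -0.8 0 0 0; 0 0 -0.5 0 0 0; 0 0 0 0 0 0")

```text
t: 34.82
tool_pos: [0.5215, 0.3832, 0.2573]
tool_rot: [3.138, 0.156, 0.012]
contact_force: [1.0, 0.4, 0.5]
opening: 0.0617
```

```bash
python3 - <<'E'
from h import *
from ik import down
from station import ctrl
o=ctrl.get_obs(); print(o["t"],o["tool_pos"],psi(o),o["contact_force"],o["opening"])
plan([.40,.1,.30],n=15)
d=get("scene","13"); crop(d,"c15",300,0,500,200,4)
E
```

```text
34.8167 [0.52152242 0.383155   0.25732623] (np.float64(5.6763553670911255), array([ 7.62340810e-03,  3.38375824e-04, -9.99970884e-01])) [1.01075883 0.41081803 0.50955114] 0.0617395065822614
n 15 -0.40 0.72 -0.12 0 0 0; -0.40 0.72 -0.12 0 0 0; -0.40 0.72 -0.12 0 0 0; -0.40 0.72 -0.12 0 0 0; -0.40 0.72 -0.12 0 0 0; -0.40 0.72 -0.12 0 0 0; -0.40 0.72 -0.12 0 0 0; -0.40 0.72 -0.12 0 0 0; -0.40 0.72 -0.12 0 0 0; -0.40 0.72 -0.12 0 0 0; -0.40 0.72 -0.12 0 0 0; -0.40 0.72 -0.12 0 0 0; -0.40 0.72 -0.12 0 0 0; -0.40 0.72 -0.12 0 0 0; -0.40 0.72 -0.12 0 0 0
```

View pics/c15.png

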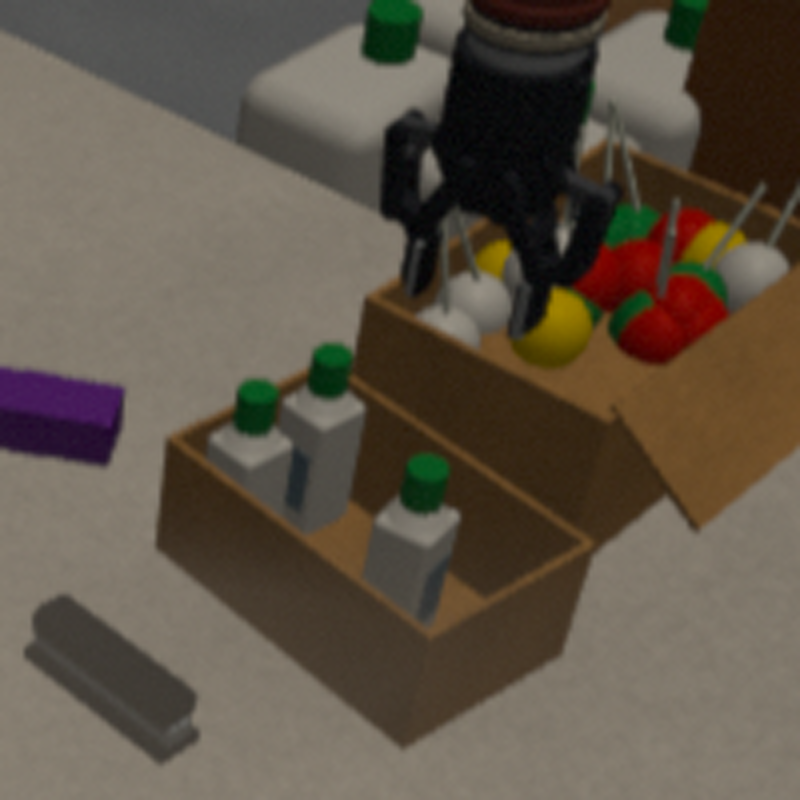

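The flask stands upright on the free floor of the carton, with its cap at scene (406,120). I'll back the arm off so I can check with the top camera.

Request:
step_arm(increments="-0.20 0.36 -0.12 0 0 0; -0.40 0.72 -0.12 0 0 0; -0.40 0.72 -0.12 0 0 0; -0.40 0.72 -0.12 0 0 0; -0.40 0.72 -0.12 0 0 0; -0.40 0.72 -0.12 0 0 0; -0.40 0.72 -0.12 0 0 0; -0.40 0.72 -0.12 0 0 0; -0.40 0.72 -0.12 0 0 0; -0.40 0.72 -0.12 0 0 0; -0.20 0.40 -0.12 0 0 0; 0 0 0 0 0 0")

```text
t: 35.87
tool_pos: [0.4374, 0.1906, 0.2848]
tool_rot: [3.134, 0.152, -0.001]
contact_force: [0.6, -0.7, 0.8]
opening: 0.062
```

```bash
python3 - <<'E'
from h import *
from station import ctrl
o=ctrl.get_obs(); print(o["t"],o["tool_pos"],o["contact_force"])
d=get("top","14"); d0=load("top","0")
def fr(P,c,a):
    a=np.radians(a); v=P-np.array(c); return np.c_[v[:,0]*np.cos(a)+v[:,1]*np.sin(a),-v[:,0]*np.sin(a)+v[:,1]*np.cos(a)]
im=d["pixels"].astype(int); Rr,G,B=im[...,0],im[...,1],im[...,2]
tan=((Rr-B)>42)&(Rr>120)
for n,(u0,v0,u1,v1) in dict(A=(388,172,442,202),B=(388,204,442,234)).items():
    k=tan[v0:v1,u0:u1]; ys,xs=np.nonzero(k); P=plane(d,np.c_[xs+u0,ys+v0],.045)[:,:2]; r=cv2.minAreaRect((P*1000).astype(np.float32)); print(n,r,fr(np.array([r[0]])/1000,(.448,-.408),-2).round(3))
g=(G-Rr>20); k=np.zeros_like(g); k[155:215,120:190]=g[155:215,120:190]; ys,xs=np.nonzero(k); 
if len(xs): print("cap",len(xs),xs.mean(),ys.mean(),fr(plane(d,[[xs.mean(),ys.mean()]],.143)[:,:2],(.480,.387),-7.5))
red=(Rr-G>50)
for q in (d0,d):
    m=q["pixels"].astype(int); w=(m[...,0]-m[...,1]>50)[130:155,265:295]; ys,xs=np.nonzero(w); print("lolly px",xs.mean()+265,ys.mean()+130)
    w=(m[...,0]-m[...,2]>25)[194:232,322:365]; ys,xs=np.nonzero(w); print("tape px",xs.mean()+322,ys.mean()+194)
E
```

```text
35.8667 [0.43735676 0.19058772 0.28479437] [ 0.59917325 -0.73934672  0.80335808]
A ((532.1048583984375, -408.4250793457031), (125.74604034423828, 48.46403884887695), 87.90199279785156) [[0.084 0.003]]
B ((427.0874938964844, -405.8814697265625), (127.5646743774414, 47.901824951171875), 87.65496063232422) [[-0.021  0.001]]
cap 72 148.0 183.26388888888889 [[0.03918259 0.00075752]]
lolly px 278.4040404040404 142.17171717171718
tape px 342.4841075794621 211.67481662591686
lolly px 278.4029850746269 142.27860696517413
tape px 342.47235023041475 211.70506912442397
```

View pics/top14.png

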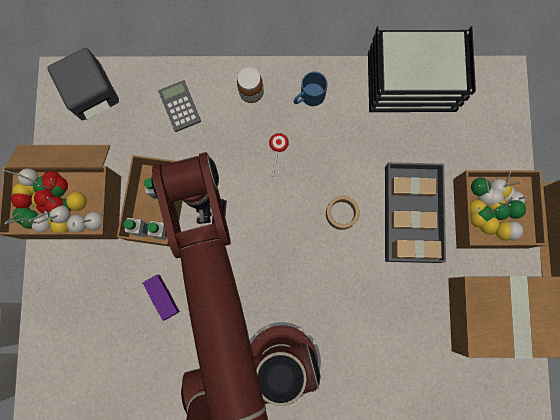

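The top view shows the packets at (414,186) and (414,219) inside the tray, and the flask's cap at (148,183) inside the carton. The lolly and tape roll haven't moved, and the arm touches nothing. Handing in.

```bash
python3 - <<'E'
from station import ctrl
print(ctrl.finish_job())
E
```

```text
the job is handed in; nothing more can be done
None
```

All three stray goods are put away, and I handed the job in at about 36 s of the 72 s allowed. `finish_job` reports no verdict.

**What I did:** I laid both tan packets flat in the grey tray, each pressed lightly onto the floor before release. I then gripped the lying flask with the tool tilted, stood it up on open table, let go and backed off. Last, I took it again by the cap from above and set it upright in the carton.

**Last checks from the images:**

| Item | Measured position in its container | Allowed range |
|---|---|---|
| Packet A (tray) | x +0.084, y +0.003 m | x −0.075 to 0.13, y ±0.065 |
| Packet B (tray) | x −0.021, y +0.001 m | x −0.075 to 0.13, y ±0.065 |
| Flask cap (carton) | x +0.039, y +0.001 m | x −0.045 to 0.105, y ±0.055 |

- **Bystanders:** the lolly and the tape roll shifted by no more than about 0.1 pixel. The stapler was hidden by the arm in the last top view, so I only judged it by eye in the scene pictures, where it looked unmoved.
- **Uprightness and flatness:** I judged these by eye in the pictures and did not measure the angles.
- **Arm:** the contact-force reading was about 1 N with the arm clear of everything, about what it read in free air all along.

No check failed or disagreed with another.

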